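# Refill the open jar of the sweets carousel and present it

### The job

Using the little upright-handled scoop, scoop at least three of the loose round toffees out of the long tray and tip them into the one open jar on the carousel, without touching the sweets with the fingers or spilling any, and set the scoop down standing upright in the tray or on the counter. Then turn the carousel by the bar handle on top until the open jar stands squarely behind the label holder at the carousel's front, and finish still gripping the handle, holding the turntable still there for the customer. Leave the counter bell and the spool of thread where they are.

Things in the scene. Friction and masses are not known exactly. Their poses are not given: they have to be found in the camera images.
- carousel: counter carousel, fixed: black foot 196 mm across under a turning wooden deck 250 mm across, deck top 28 mm up. Origin: foot's centre on the counter; its -x side is the front, where a black label holder with a blank card (76 wide, 43 tall) stands 143 mm out. Five jars stand on the deck in a ring of 80 mm radius, fixed to it: four pots with white lids (62 across, tops 86 mm up) and one open jar
- turntable (a joint): angle of the deck on its foot in rad, counter-clockwise from above; at 0 or any whole turn the open jar is straight behind the label holder. Turns either way (stops only after two turns), light friction of about 0.03 N m, no spring or detents, stays where it is left. Starts between 1.4 and 4.88
- handle: wooden bar handle on the deck's central column, turning with the deck: 62 mm long, 14 mm thick, 28 mm tall, top 140 mm above the counter. Origin at the bar's centre, on the carousel's axis, 126 mm up; its x axis is the bar's length and its -x end points to the open jar. Pinch its 14 mm thickness from above
- jar_mouth (a point): centre of the mouth of the open jar, the only one without a lid: a clear straight jar with a white bead near the rim, 70 mm outside and 64 mm inside diameter, 54 mm deep inside, rim 86 mm above the counter
- front_mark (a point): the point where the mouth centre of the open jar is when it stands squarely behind the label holder: 80 mm from the carousel's axis towards the holder, 86 mm above the counter; fixed to the foot
- tray: long narrow wooden tray, fixed to the counter, 240 x 64 x 30 mm; origin under its centre on the counter, x axis along its length, -x end towards the robot. Floor 4 mm above the counter, 52 mm wide between the upright side walls. Both ends slope up at 60 degrees: the floor is flat from x = -0.095 to +0.095 m
- scoop: steel scoop, 0.12 kg, standing at the tray's +x end, lip to -x. Origin on its flat underside: lip at x = -0.035 m, rear wall at +0.035. Pan 46 mm wide, 41 inside; side walls 20 high from x = -0.023 back; floor 2 thick, rolled lip 3.2 high. Slid along the tray floor to the sloped end it goes under the sweets; tilted back a little it keeps them; lip down 20 to 30 degrees they roll out
- scoop_grip (a point): point to grip on the axis of the scoop's upright wooden handle: 16 x 16 mm square, at x = +0.032 m of the scoop, from 35 to 115 mm above its underside; this point is 92 mm above the underside, 23 mm below the handle's top
- scoop_lip (a point): middle of the scoop's lip, top of the rolled edge
- sweet_0: one of five identical hard round toffees, brown glazed balls of 18 mm and 12 g that slide and roll easily; origin at the ball's centre; they start lying in the front half of the tray
- sweet_1: one of five identical hard round toffees, brown glazed balls of 18 mm and 12 g that slide and roll easily; origin at the ball's centre; they start lying in the front half of the tray
- sweet_2: one of five identical hard round toffees, brown glazed balls of 18 mm and 12 g that slide and roll easily; origin at the ball's centre; they start lying in the front half of the tray
- sweet_3: one of five identical hard round toffees, brown glazed balls of 18 mm and 12 g that slide and roll easily; origin at the ball's centre; they start lying in the front half of the tray
- sweet_4: one of five identical hard round toffees, brown glazed balls of 18 mm and 12 g that slide and roll easily; origin at the ball's centre; they start lying in the front half of the tray
- service_bell: loose counter bell, 85 mm across, 60 mm tall, standing behind the gap between tray and carousel; a bystander, to be left alone. Origin under its centre
- thread: loose spool of cream thread, 30 mm across, 45 mm tall, standing between the tray and the carousel; a bystander, to be left alone. Origin under its centre

How it is judged:
By the outcome, as a careful person would: the job done as asked, in the order asked, and still so for the second after the job is handed in, while the arm keeps its last pose, push and grip.
It also fails if it takes over 67 s, if anything falls off the work surface, if the arm or the gripper's body presses on something with over 40 N, if the wrist force passes 120 N, or if a joint passes its speed limit or range.

### The arm

A 6-joint arm with a two-finger parallel gripper is mounted at the origin on a cart in front of the work surface, level with it; the furniture and walls round the work are solid. World frame = base frame: x ahead of the robot, y to its left, z up, the work surface at z = 0. Lengths are in m, angles in degrees, forces in N, time in s.
With the tool pointing down it reaches from about 0.35 to 0.975 m from the base axis. Payload 7.1 kg.
Tool frame: the origin (TCP) lies midway between the tips of the shut fingers; the grasp point (between the pads) lies 19 mm behind it; z points along the fingers, y is the line along which they close (so a half turn about z gives the same grasp; the last joint's range is limited). The gripper opens to 88 mm and grips with 3 to 60 N. Pads are 20 mm wide; open, the fingers measure 115 mm over their backs; the gripper's body (75 mm by 178 mm) begins 61 mm behind the grasp point.
Start: joints at [74.026, 24.242, 93.386, -0, 62.372, -1.089], TCP at [0.161, 0.604, 0.223] pointing down, gripper open.
Joint ranges: [-172.04, 172.04], [-51.8, 120.97], [4.93, 147.93], [-75.15, 255.16], [6.16, 154.13], [-145.62, 145.62]. Speed limits (degrees/s): [136.94, 136.94, 172.46, 180, 180, 180].

### API

Orientations are given as a 3x3 rotation matrix whose columns are the frame's x, y, z axes.
In Python, from cell import arm gives the robot as it stands.
- The arm moves only by the tool drive_effector, called in YAML: its name, and indented under it one key for each argument. Schema: {"type":"object","properties":{"deltas":{"type":"array","items":{"type":"array","items":{"type":"number"},"minItems":7,"maxItems":7},"minItems":1,"maxItems":8},"squeeze":{"type":"number"},"only":{"type":"string"},"quiet":{"type":"boolean"},"lines":{"type":"string"}},"required":["deltas"],"additionalProperties":false}. deltas is a list of rows, 1 to 8 of them, each of 7 numbers: a rotation vector rx, ry, rz in degrees, then dx, dy, dz in cm, then the opening from 0.0 (shut) to 1.0 (fully open); each row is the pose to reach, as a shift and turn from the pose commanded when the call began, along the tool's axes at that moment; what a row does not reach only later rows make up. A row lasts 1/12 s, in which the tool goes at most 0.0417 m and 7.16 degrees, less where a joint would pass 70% of its speed; a pose out of reach is approached as far as the arm can. The fingers move at their own pace and stop on an object; squeeze is the grip in N (left out, the last holds). Time passes only in rows, so rows that do not move let the fingers close. The tool returns the time, the measured TCP pose, the force, the opening and the grip force at its end. only (a regular expression) keeps the lines of the reply that match it, lines (a string "A,B") keeps lines A to B, and quiet returns only ok. Input that does not fit is refused with a message, and nothing moves.
- arm.observe(): the state, without advancing time (a new reading comes with each control period).
- arm.camera(name): name is "side" or "top" or "wrist"; returns the picture (384x512x3 uint8, red, green, blue); there is no depth.
- arm.camera_info(name): a dict with "fx", "fy", "cx", "cy" (pixels), "R" (3x3) and "t" (3): a world point X has camera coordinates R X + t; the wrist camera has in their place "T_tool_cam" (4x4, takes a point from camera to tool coordinates, whose origin is the TCP and whose axes are the flange's). Camera axes: x right, y down, z forward; pixel columns grow to the right and rows downward; lengths in m; the calibration is good to about 2 mm. A picture is of the moment at which its call begins: read the wrist's pose just before it. camera_info takes no time and is no camera call.
- arm.hand_in(): hands the job in; it is judged then, once.
The state is a dict: "time_s": time; "q": joint angles; "qd": joint speeds; "joint_torque": joint torques, N m; "position": TCP position; "eef_rot": TCP orientation; "contact_force": force on the tool from outside, world axes, zero at the start; "ft_torque": the same for the moment, N m; "grip_width": opening from 0.0 (shut) to 1.0 (fully open); "grip_force": force on a finger pad.
Only numpy, scipy, OpenCV 4.12 (cv2) and the standard library are available. Lean on these libraries where they do the work, as an engineer would, in place of code of your own. Each camera call takes 0.05 s, during which the arm holds its last target. There are 200 camera calls.

## Working session

There is one attempt and no reset: what is moved stays moved. The work goes in short steps, Python scripts to look and compute and a tool call to move; the robot and the scene stay as the last step left them, time stands still between calls to the robot, and variables do not carry over. Pictures are saved under pics/ and viewed, at most 10 in all, crops included, and the job is handed in when it is done.

```bash
ls; mkdir -p pics
```

Run:
```python
from cell import arm
import cv2,numpy as np
for n in("top","side"):
    i=arm.camera(n); cv2.imwrite(f"pics/{n}0.png",i[:,:,::-1]); c=arm.camera_info(n); print(n,c)
print(arm.camera_info("wrist")); s=arm.observe(); print(s)
```

```text
cell.py
pics
top {'fx': 385.1113983225236, 'fy': 385.1113983225236, 'cx': 251.74133495873122, 'cy': 192.99676549982743, 'R': array([[ 3.90110731e-03, -9.99697877e-01, -2.42680003e-02],
       [-9.92815665e-01, -9.69707924e-04, -1.19649970e-01],
       [ 1.19590288e-01,  2.45604182e-02, -9.92519496e-01]]), 't': array([0.00348225, 0.56409092, 0.87025929])}
side {'fx': 459.9691662447619, 'fy': 459.9691662447619, 'cx': 255.3493935012942, 'cy': 194.118494657547, 'R': array([[ 0.98265972, -0.18451578, -0.01827047],
       [-0.10332449, -0.46310429, -0.88026045],
       [ 0.15396081,  0.86688427, -0.47413893]]), 't': array([-0.53733653,  0.14975831,  0.8803394 ])}
{'fx': 340.61295305788155, 'fy': 340.61295305788155, 'cx': 258.88683625101925, 'cy': 187.4954105399799, 'T_tool_cam': array([[-1.36649413e-03, -9.70193909e-01, -2.42326046e-01,
         6.56295617e-02],
       [ 9.99999058e-01, -1.29507457e-03, -4.54013860e-04,
        -2.19563113e-04],
       [ 1.26651182e-04, -2.42326438e-01,  9.70194765e-01,
        -1.62100136e-01],
       [ 0.00000000e+00,  0.00000000e+00,  0.00000000e+00,
         1.00000000e+00]])}
{'time_s': 0.1, 'q': array([ 7.40250264e+01,  2.42793597e+01,  9.34232987e+01,  2.87375771e-04,
        6.23724485e+01, -1.08856380e+00]), 'qd': array([-0.05623068, -0.19688354, -0.04307493,  0.15433077, -0.02411331,
        0.08939385]), 'joint_torque': array([ 2.69238353e-04, -5.45612669e+01, -2.74324179e+01,  6.45021466e-02,
        1.88300433e-02, -9.24433010e-06]), 'position': array([0.1604099 , 0.60358297, 0.22201273]), 'eef_rot': array([[-9.66436439e-01,  2.56905579e-01, -3.65043692e-04],
       [ 2.56905837e-01,  9.66435619e-01, -1.25901411e-03],
       [ 2.93434767e-05, -1.31053897e-03, -9.99999141e-01]]), 'contact_force': array([0.25128306, 0.50732206, 0.71824365]), 'ft_torque': array([-0.00186149, -0.01132707, -0.02861551]), 'grip_force': 0.0, 'grip_width': 1.0043220281252112}
```

View pics/top0.png

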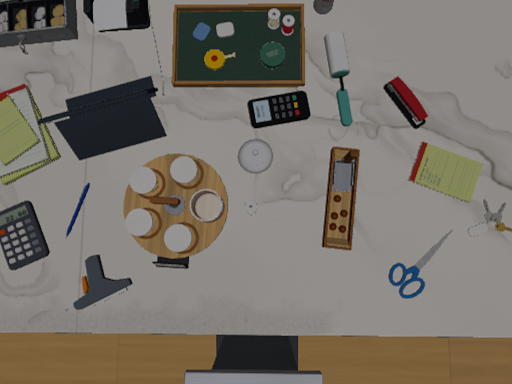

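View pics/side0.png

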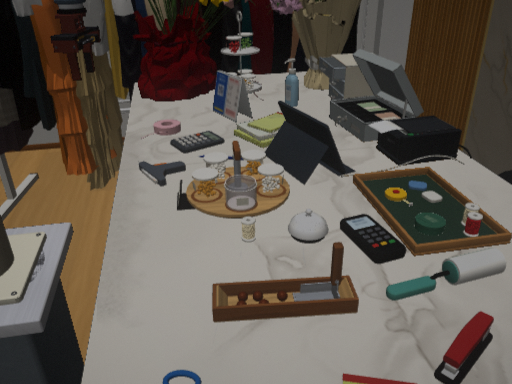

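Top: the carousel deck is at about (176,205), the open jar at (206,206) and the tray runs from (337,247) to (345,150). The scoop handle is at about (351,156), the sweets at (333..345,198..227), the bell at (255,156) and the thread at (251,208). Side: the scoop handle is at (337,265), and the jar faces the robot-right side.

Create h.py:
```python
from cell import arm
import cv2,numpy as np
def ray(n,uv,z):
    c=arm.camera_info(n); R,t=c["R"],c["t"]; o=-R.T@t
    d=R.T@np.array([(uv[0]-c["cx"])/c["fx"],(uv[1]-c["cy"])/c["fy"],1]); return o+d*(z-o[2])/d[2]
def proj(n,X):
    c=arm.camera_info(n); p=c["R"]@np.array(X)+c["t"]; return np.array([c["fx"]*p[0]/p[2]+c["cx"],c["fy"]*p[1]/p[2]+c["cy"]])
```

Run:
```python
from h import *
i=cv2.imread("pics/top0.png"); hsv=cv2.cvtColor(i,cv2.COLOR_BGR2HSV)
m=cv2.inRange(hsv,(4,70,20),(25,255,255))
cs,_=cv2.findContours(m,0,1)
for c in cs:
    if cv2.contourArea(c)<150: continue
    r=cv2.minAreaRect(c); print(np.round(r[0]),np.round(r[1]),round(r[2],1),cv2.contourArea(c))
    if 300<r[0][0]<380 and 140<r[0][1]<260:
        for p in cv2.boxPoints(r): print(p,ray("top",p,0.03))
    if 130<r[0][0]<220 and 150<r[0][1]<300:
        e=cv2.fitEllipse(cv2.convexHull(c)); print("deck",e,ray("top",e[0],.028))
a=cv2.resize(i[140:270,115:365],None,fx=3.2,fy=3.2,interpolation=2); cv2.imwrite("pics/topc.png",a)
s=cv2.imread("pics/side0.png"); cv2.imwrite("pics/sidec.png",cv2.resize(s[130:330,150:380],None,fx=3,fy=3,interpolation=2))
```

```text
[404. 359.] [213.  47.] -0.0 9522.0
[108. 358.] [ 50. 216.] 90.0 10161.5
[176. 206.] [101. 106.] 38.7 7249.5
deck ((175.15708923339844, 205.66835021972656), (103.01776123046875, 105.89340209960938), 41.36842346191406) [0.53442609 0.186098   0.028     ]
[341. 198.] [ 29. 101.] 5.2 2709.5
[322.0082  246.90984] [ 0.43933588 -0.15781226  0.03      ]
[331.14755 146.37706] [ 0.67653283 -0.18371345  0.03      ]
[359.72952 148.97542] [ 0.67008833 -0.25112692  0.03      ]
[350.59018 249.5082 ] [ 0.43369457 -0.22325857  0.03      ]
[20. 19.] [20. 12.] 90.0 178.5
[237.  45.] [133.  82.] -0.0 10667.0
[57. 15.] [21. 14.] 86.4 209.0
```

View pics/topc.png

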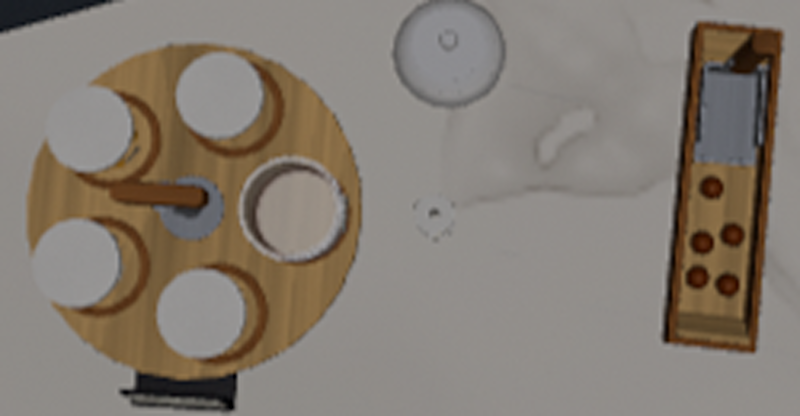

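View pics/sidec.png

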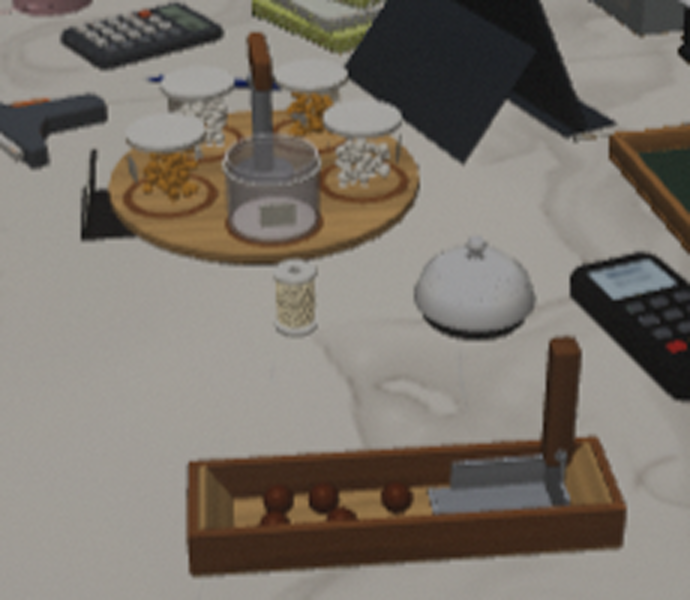

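Crops: scoop handle top at about crop (765,40), lip centre at (725,160), jar rim at (293,210), handle bar from (112,190) to (205,197), label holder at (182,380). The sweets sit in the front half of the tray.

Run:
```python
from h import *
T=lambda u,v,z:np.round(ray("top",(115+(u+.5)/3.2-.5,140+(v+.5)/3.2-.5),z),4)
S=lambda u,v,z:np.round(ray("side",(150+(u+.5)/3-.5,130+(v+.5)/3-.5),z),4)
print("handtop",T(767,42,.119),S(565,345,.119))
print("lip",T(725,161,.007),"lipL",T(697,160,.007),"lipR",T(752,163,.007))
print("jar",T(293,210,.086),S(273,160,.086))
print("bar ends",T(113,191,.14),T(206,197,.14),S(258,40,.14))
print("holder L/R top",T(125,393,.045),T(235,407,.045),"base",T(138,376,0),T(236,380,0))
print("tray floor ends",T(680,332,.03),T(750,340,.03))
print("bell",T(448,52,.02),"thread",T(435,217,.04),S(296,268,.045))
for c in [(712,188),(732,235),(702,242),(697,277),(728,285)]: print(T(*c,.013))
c=np.array([.5555,-.2054]);ax=np.array([.9935,-.1135])
for f in(-.12,.12):
  for w in(-.032,.032): print(proj("side",[*(c+ax*f+np.array([.1135,.9935])*w),.03]))
```

```text
handtop [ 0.6407 -0.2164  0.119 ] [ 0.6417 -0.2197  0.119 ]
lip [ 0.5749 -0.2099  0.007 ] lipL [ 0.5756 -0.1889  0.007 ] lipR [ 0.5734 -0.23    0.007 ]
jar [0.5304 0.1041 0.086 ] [0.5334 0.0932 0.086 ]
bar ends [0.5378 0.2139 0.14  ] [0.534  0.1531 0.14  ] [0.5392 0.1922 0.14  ]
holder L/R top [0.4027 0.2279 0.045 ] [0.3934 0.1488 0.045 ] base [0.4127 0.2309 0.    ] [0.4101 0.157  0.    ]
tray floor ends [ 0.4474 -0.1698  0.03  ] [ 0.4419 -0.2199  0.03  ]
bell [ 0.6559 -0.0015  0.02  ] thread [0.5295 0.0072 0.04  ] [0.5344 0.0079 0.045 ]
[ 0.5538 -0.1985  0.013 ]
[ 0.5188 -0.2125  0.013 ]
[ 0.5135 -0.1902  0.013 ]
[ 0.4876 -0.186   0.013 ]
[ 0.4818 -0.2086  0.013 ]
[210.84968157 307.52701753]
[211.33939153 282.03835017]
[358.01224818 298.1988635 ]
[348.25439406 273.77225876]
```

Add to h.py:
```python
from scipy.spatial.transform import Rotation as Rn
def Rt(psi,tilt=0):
    # tool y at heading psi, z down; tilt>0: about tool x axis (deg)
    a=np.radians(psi); y=np.array([np.cos(a),np.sin(a),0]); z=np.array([0,0,-1.]); x=np.cross(y,z)
    return np.c_[x,y,z]@Rn.from_euler('x',tilt,degrees=True).as_matrix()
def delta(R,p,p0=None,R0=None):
    s=arm.observe(); R0=s["eef_rot"] if R0 is None else R0; p0=s["position"] if p0 is None else p0
    print("rv",np.round(np.degrees(Rn.from_matrix(R0.T@R).as_rotvec()),2),"d",np.round(R0.T@(np.array(p)-p0),4))
def wray(uv,z,s=None):
    s=s or arm.observe(); c=arm.camera_info("wrist"); T=c["T_tool_cam"]; R=s["eef_rot"]
    o=s["position"]+R@T[:3,3]; d=R@T[:3,:3]@np.array([(uv[0]-c["cx"])/c["fx"],(uv[1]-c["cy"])/c["fy"],1])
    return o+d*(z-o[2])/d[2]
```

```bash
python3 -c "
from h import *
delta(Rt(-7),[.50,.17,.36]); print(Rt(75)-arm.observe()['eef_rot'])"
```

```text
rv [-6.000e-02  5.000e-02  8.211e+01] d [-0.4396 -0.332  -0.1376]
[[ 5.10612458e-04  1.91346594e-03  3.65043692e-04]
 [ 1.91320827e-03 -5.09792820e-04  1.25901411e-03]
 [-2.93434767e-05  1.31053897e-03 -8.59187086e-07]]
```

The manual's scale: shifts go in cm. Converting my numbers, -0.25 m is -25, -0.19 m is -19.

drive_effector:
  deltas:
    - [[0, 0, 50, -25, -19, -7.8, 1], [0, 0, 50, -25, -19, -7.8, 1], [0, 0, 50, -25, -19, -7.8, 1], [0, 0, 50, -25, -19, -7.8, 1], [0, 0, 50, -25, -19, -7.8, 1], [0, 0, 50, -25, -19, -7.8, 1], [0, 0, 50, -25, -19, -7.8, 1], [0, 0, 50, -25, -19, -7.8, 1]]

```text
refused: deltas[0]: the value is too long (schema: maxItems 7). Nothing was moved.
```

I used the wrong layout. The manual says a list of rows, each a list of 7 numbers; once more.

drive_effector:
  deltas:
    - [0, 0, 50, -25, -19, -7.8, 1]
    - [0, 0, 50, -25, -19, -7.8, 1]
    - [0, 0, 50, -25, -19, -7.8, 1]
    - [0, 0, 50, -25, -19, -7.8, 1]
    - [0, 0, 50, -25, -19, -7.8, 1]
    - [0, 0, 50, -25, -19, -7.8, 1]
    - [0, 0, 50, -25, -19, -7.8, 1]
    - [0, 0, 50, -25, -19, -7.8, 1]

```text
time_s: 0.77
position: [0.3545, 0.3538, 0.3013]
eef_rot: [[-0.418, 0.909, 0.0], [0.909, 0.418, -0.0], [-0.0, 0.0, -1.0]]
contact_force: [0.8, -0.5, -0.2]
grip_width: 0.999
grip_force: 0.0
```

```bash
python3 -c "
from h import *
delta(Rt(-7),[.50,.17,.36])"
```

```text
rv [2.00e-02 2.00e-02 3.17e+01] d [-0.2278  0.0554 -0.0586]
```

drive_effector:
  deltas:
    - [0, 0, 31.7, -22.8, 5.5, -5.9, 1]
    - [0, 0, 31.7, -22.8, 5.5, -5.9, 1]
    - [0, 0, 31.7, -22.8, 5.5, -5.9, 1]
    - [0, 0, 31.7, -22.8, 5.5, -5.9, 1]
    - [0, 0, 31.7, -22.8, 5.5, -5.9, 1]
    - [0, 0, 31.7, -22.8, 5.5, -5.9, 1]
    - [0, 0, 31.7, -22.8, 5.5, -5.9, 1]
    - [0, 0, 31.7, -22.8, 5.5, -5.9, 1]

```text
time_s: 1.43
position: [0.5006, 0.1717, 0.3596]
eef_rot: [[0.118, 0.993, -0.0], [0.993, -0.118, 0.0], [0.0, -0.0, -1.0]]
contact_force: [0.5, 0.4, -0.3]
grip_width: 1.0
grip_force: 0.0
```

Run:
```python
from h import *
import json
s=arm.observe(); i=arm.camera("wrist"); cv2.imwrite("pics/w1.png",i[:,:,::-1])
json.dump({k:s[k].tolist() for k in("eef_rot","position")},open("w1.json","w"))
delta(Rt(-7),[.632,-.217,.20])
```

```text
rv [-0.06  0.01  0.32] d [-0.3715  0.1769  0.1591]
```

View pics/w1.png

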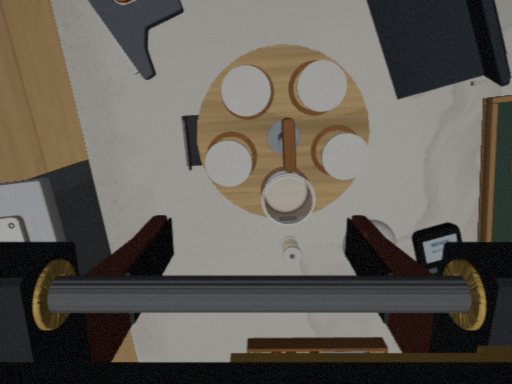

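Wrist view: deck centred near (283,130), open jar rim at (288,197), bar from (288,122) to (290,170), label holder at (190,141), lids at (246,91), (322,86), (229,163) and (345,157).

Run:
```python
from h import *
import json
s={k:np.array(v) for k,v in json.load(open("w1.json")).items()}
i=cv2.imread("pics/w1.png"); hsv=cv2.cvtColor(i,cv2.COLOR_BGR2HSV)
roi=np.zeros(i.shape[:2],np.uint8); cv2.circle(roi,(283,131),92,255,-1)
wood=cv2.inRange(hsv,(8,60,60),(25,255,255))&roi
cs,_=cv2.findContours(wood,0,1); h=cv2.convexHull(np.vstack([c for c in cs if cv2.contourArea(c)>30])); e=cv2.fitEllipse(h)
print("deck",e,wray(e[0],.028,s))
g=cv2.inRange(hsv,(0,0,140),(180,50,255))&roi
cs,_=cv2.findContours(g,0,1)
P=[]
for c in cs:
    if cv2.contourArea(c)<400: continue
    e=cv2.fitEllipse(c); X=wray(e[0],.086,s); print("white",np.round(e[0],1),np.round(e[1],1),np.round(X,4),cv2.contourArea(c)); P.append(X)
print(hsv[150,290],hsv[70,285])
b=cv2.inRange(hsv,(0,120,30),(11,255,160))&roi
cs,_=cv2.findContours(b,0,1)
for c in cs:
    if cv2.contourArea(c)<100: continue
    r=cv2.minAreaRect(c); print("bar",r); [print(np.round(wray(p,.14,s),4)) for p in cv2.boxPoints(r)]
k=cv2.inRange(hsv,(0,0,0),(180,255,60)); k[:, :170]=0;k[:,215:]=0;k[:105]=0;k[175:]=0
ys,xs=np.nonzero(k); r=cv2.minAreaRect(np.c_[xs,ys].astype(np.float32)); print("holder",r); [print(np.round(p),np.round(wray(p,.0,s),4)) for p in cv2.boxPoints(r)]
a=i[40:235,170:390]; cv2.imwrite("pics/w1c.png",cv2.resize(a,None,fx=3,fy=3,interpolation=2))
```

```text
deck ((282.4178771972656, 130.9353485107422), (170.98995971679688, 174.5558319091797), 41.49991989135742) [0.53719639 0.19327415 0.028     ]
white [245.2  90.1] [48.1 50. ] [0.4934 0.2533 0.086 ] 1885.5
white [321.8  85.3] [48.3 51. ] [0.5875 0.2477 0.086 ] 1932.5
white [283.4 126.2] [171.4 174. ] [0.5356 0.2041 0.086 ] 6597.0
[ 14 152 104] [ 18 107 129]
holder ((192.0448455810547, 142.03793334960938), (53.39824676513672, 14.200778007507324), 85.2363510131836)
[183. 116.] [0.3926 0.2307 0.    ]
[197. 115.] [0.414  0.2298 0.    ]
[201. 168.] [0.4076 0.149  0.    ]
[187. 169.] [0.3854 0.1497 0.    ]
```

View pics/w1c.png

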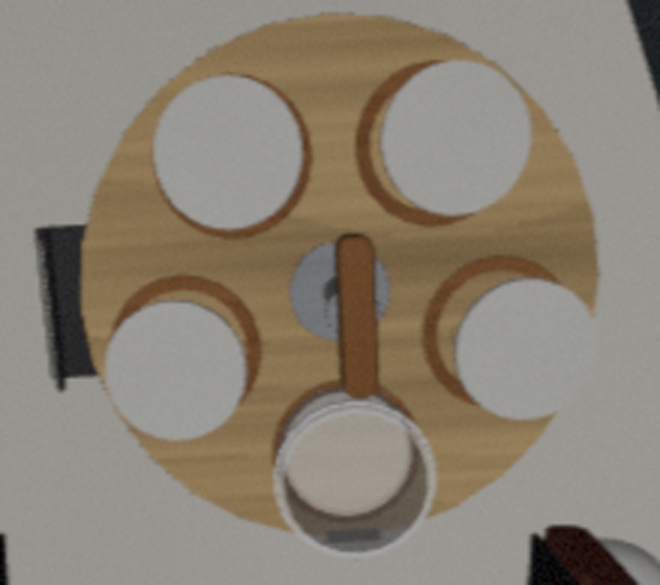

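The crop shows the lids at (229,152), (456,138), (176,370), (525,348), the rim at (355,477), the bar axis from (354,235) to (361,398), and the holder's outer line from (40,228) to (61,388).

Run:
```python
from h import *
import json
s={k:np.array(v) for k,v in json.load(open("w1.json")).items()}
W=lambda u,v,z:wray((170+(u+.5)/3-.5,40+(v+.5)/3-.5),z,s)
P=np.array([W(u,v,.086) for u,v in[(355,477),(176,370),(229,152),(456,138),(525,348)]])
c=P.mean(0); print("axis",c)
for p in P: d=p-c; print(np.round(p,4),np.hypot(*d[:2]),np.degrees(np.arctan2(d[1],d[0])))
a,b=W(354,235,.14),W(361,398,.14); print("bar",a,b,(a+b)/2,np.degrees(np.arctan2(*(b-a)[1::-1])))
for z in(0,.045):
  a,b=W(40,228,z),W(61,388,z); d=a-b; print("holder",a,b,np.linalg.norm(d),"yaw",np.degrees(np.arctan2(-d[0],d[1])))
a,b=W(84,228,0),W(97,376,0);d=a-b;print(a,b,"yaw",np.degrees(np.arctan2(-d[0],d[1])))
```

```text
axis [0.53680346 0.18647848 0.086     ]
[0.5321 0.1088 0.086 ] 0.07778581726292239 -93.4999516533978
[0.4601 0.1658 0.086 ] 0.07947536009653385 -164.94986195175358
[0.4944 0.2529 0.086 ] 0.078832541929582 122.53936326193892
[0.5873 0.2473 0.086 ] 0.0790614496134988 50.32297592757251
[0.6102 0.1574 0.086 ] 0.07895343681008296 -21.57294036678751
bar [0.53786988 0.21645466 0.14      ] [0.53449551 0.15554285 0.14      ] [0.53618269 0.18599876 0.14      ] -93.170813512923
holder [0.39309508 0.23113409 0.        ] [0.38985743 0.14958625 0.        ] 0.08161208062617391 yaw -2.2735881580822426
holder [0.40305312 0.23162127 0.045     ] [0.40009472 0.15710698 0.045     ] 0.07457299598869932 yaw -2.2735881580822412
[0.4149378  0.22851093 0.        ] [0.40942647 0.15360098 0.        ] yaw -4.2078318534091
```

drive_effector:
  deltas:
    - [0, 0, 0.3, -27, 13, 0, 1]
    - [0, 0, 0.3, -27, 13, 0, 1]
    - [0, 0, 0.3, -27, 13, 0, 1]
    - [0, 0, 0.3, -27, 13, 0, 1]
    - [0, 0, 0.3, -27, 13, 0, 1]
    - [0, 0, 0.3, -27, 13, 0, 1]
    - [0, 0, 0.3, -27, 13, 0, 1]
    - [0, 0, 0.3, -27, 13, 0, 1]
  quiet: true

```text
ok
```

drive_effector:
  deltas:
    - [0, 0, 0, -10, 5.5, 15, 1]
    - [0, 0, 0, -10, 5.5, 15, 1]
    - [0, 0, 0, -10, 5.5, 15, 1]
    - [0, 0, 0, -10, 5.5, 15, 1]
    - [0, 0, 0, -10, 5.5, 15, 1]
    - [0, 0, 0, -10, 5.5, 15, 1]
    - [0, 0, 0, -10, 5.5, 15, 1]

```text
time_s: 2.73
position: [0.6399, -0.2142, 0.2081]
eef_rot: [[0.119, 0.993, -0.003], [0.993, -0.119, 0.002], [0.001, -0.004, -1.0]]
contact_force: [-0.1, -0.2, 0.0]
grip_width: 1.001
grip_force: 0.0
```

Run:
```python
from h import *
import json
s=arm.observe(); i=arm.camera("wrist"); cv2.imwrite("pics/w2.png",i[:,:,::-1])
json.dump({k:s[k].tolist() for k in("eef_rot","position")},open("w2.json","w"))
delta(Rt(-7),[.641,-.218,.20])
```

```text
rv [-0.04 -0.04  0.18] d [-0.0039  0.0007  0.0099]
```

View pics/w2.png

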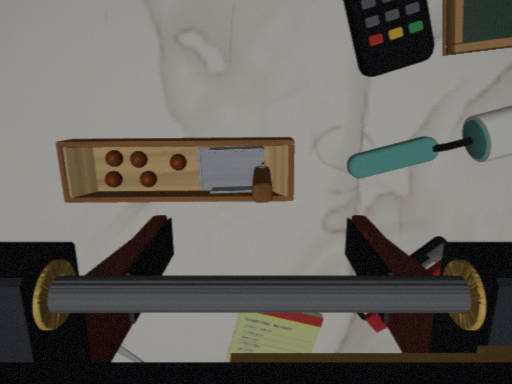

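The wrist view shows the handle top at about (262,194), the tray from (58,143) to (293,139) on its upper edge, the scoop pan at (231,170) with its lip at x≈200, and the sweets at x 113–178.

Run:
```python
from h import *
import json
s={k:np.array(v) for k,v in json.load(open("w2.json")).items()}
i=cv2.imread("pics/w2.png"); hsv=cv2.cvtColor(i,cv2.COLOR_BGR2HSV)
m=cv2.inRange(hsv,(3,90,20),(25,255,255)); m[:,320:]=0; m[215:]=0
m=cv2.morphologyEx(m,cv2.MORPH_OPEN,np.ones((3,3)))
c=max(cv2.findContours(m,0,1)[0],key=cv2.contourArea)
ap=cv2.approxPolyDP(c,4,True)[:,0]
for p in ap: print(p,np.round(wray(p,.03,s),4),np.round(wray(p,0,s),4))
print("handle",wray((262,194),.119,s)[:2],"lip",wray((200.5,149),.007,s)[:2],wray((202,190),.007,s)[:2])
cv2.imwrite("pics/w2c.png",cv2.resize(i[130:212,50:300],None,fx=3.2,fy=3.2,interpolation=2))
```

```text
[293 140] [ 0.6765 -0.1889  0.03  ] [ 0.679  -0.1924  0.    ]
[ 57 142] [ 0.4425 -0.1626  0.03  ] [ 0.4243 -0.1638  0.    ]
[ 65 201] [ 0.4346 -0.2234  0.03  ] [ 0.4158 -0.23    0.    ]
[292 199] [ 0.6696 -0.2495  0.03  ] [ 0.6715 -0.2584  0.    ]
handle [ 0.6417287 -0.2166428] lip [ 0.57930934 -0.18927857] [ 0.57362856 -0.23420029]
```

View pics/w2c.png

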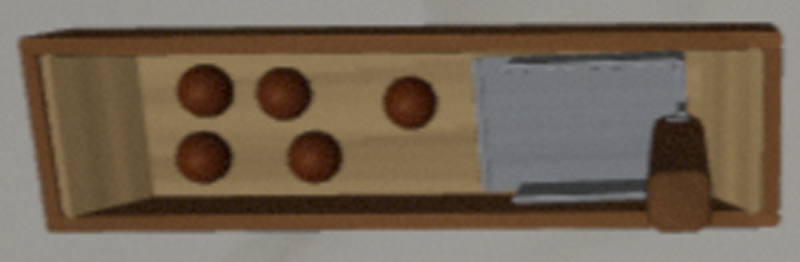

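To row units: 0.13 m is 13, 0.12 m is 12.

drive_effector:
  deltas:
    - [0, 0, -0.4, -0.2, 0.2, 4, 1]
    - [0, 0, -0.4, -0.2, 0.2, 7, 1]
    - [0, 0, -0.4, -0.2, 0.2, 10, 1]
    - [0, 0, -0.4, -0.2, 0.2, 12, 1]
    - [0, 0, -0.4, -0.2, 0.2, 13, 1]
    - [0, 0, -0.4, -0.2, 0.2, 13, 1]
  squeeze: 40

```text
time_s: 3.28
position: [0.642, -0.2164, 0.0792]
eef_rot: [[0.111, 0.994, -0.002], [0.994, -0.111, 0.001], [0.001, -0.002, -1.0]]
contact_force: [-0.0, -0.5, 0.9]
grip_width: 1.002
grip_force: 0.0
```

```bash
python3 -c "
from h import *
delta(Rt(-6.4),[.6415,-.2165,.077])"
```

```text
rv [-0.09 -0.03  0.  ] d [-0.0001 -0.0005  0.0022]
```

drive_effector:
  deltas:
    - [0, 0, 0, 0, 0, 0.1, 0]
    - [0, 0, 0, 0, 0, 0.1, 0]
    - [0, 0, 0, 0, 0, 0.1, 0]
    - [0, 0, 0, 0, 0, 0.1, 0]
    - [0, 0, 0, 0, 0, 0.1, 0]
    - [0, 0, 0, 0, 0, 0.1, 0]
    - [0, 0, 0, 0, 0, 0.1, 0]
    - [0, 0, 0, 0, 0, 0.1, 0]
  squeeze: 40

```text
time_s: 3.95
position: [0.6424, -0.2182, 0.0787]
eef_rot: [[0.113, 0.994, 0.0], [0.994, -0.113, -0.0], [-0.0, 0.0, -1.0]]
contact_force: [0.1, -0.6, -0.1]
grip_width: 0.433
grip_force: 0.0
```

```bash
python3 -c "
from h import *
print(np.round(arm.observe()['eef_rot'],4),arm.observe()['position'])"
```

```text
[[ 0.1131  0.9936  0.    ]
 [ 0.9936 -0.1131 -0.    ]
 [-0.      0.     -1.    ]] [ 0.64240982 -0.21821656  0.07874752]
```

drive_effector:
  deltas:
    - [0, 0, 0, 0, 0, 0, 0]
    - [0, 0, 0, 0, 0, 0, 0]
    - [0, 0, 0, 0, 0, 0, 0]
    - [0, 0, 0, 0, 0, 0, 0]
    - [0, 0, 0, 0, 0, 0, 0]
    - [0, 0, 0, 0, 0, 0, 0]
    - [0, 0, 0, 0, 0, 0, 0]
    - [0, 0, 0, 0, 0, 0, 0]
  squeeze: 40

```text
time_s: 4.62
position: [0.6424, -0.2181, 0.0786]
eef_rot: [[0.113, 0.994, -0.0], [0.994, -0.113, 0.0], [0.0, -0.0, -1.0]]
contact_force: [0.1, 0.5, -1.2]
grip_width: 0.176
grip_force: 40.0
```

```bash
python3 -c "
from h import *
print(arm.observe()['ft_torque'])"
```

```text
[-0.08663041 -0.00994761  0.01428175]
```

drive_effector:
  deltas:
    - [0, 0, 0, 0.1, -0.4, 0, 0]
    - [0, 0, 0, 0.1, -1.1, 0, 0]
    - [0, 0, 0, 0.15, -1.8, 0, 0]
    - [0, 0, 0, 0.15, -2.5, 0, 0]
    - [0, 0, 0, 0.15, -3.2, 0, 0]
    - [0, 0, 0, 0.15, -3.8, 0, 0]
    - [0, 0, 0, 0.15, -4.4, 0, 0]
    - [0, 0, 0, 0.15, -5, 0, 0]

```text
time_s: 5.28
position: [0.5922, -0.211, 0.0788]
eef_rot: [[0.113, 0.994, 0.0], [0.994, -0.113, -0.0], [-0.0, 0.0, -1.0]]
contact_force: [0.2, 0.3, -0.3]
grip_width: 0.182
grip_force: 40.0
```

drive_effector:
  deltas:
    - [0, 0, 0, 0, -0.6, 0, 0]
    - [0, 0, 0, 0, -1.2, 0, 0]
    - [0, 0, 0, 0, -1.8, 0, 0]
    - [0, 0, 0, 0, -2.4, 0, 0]
    - [0, 0, 0, 0, -3, 0, 0]
    - [0, 0, 0, 0, -3.6, 0, 0]
    - [0, 0, 0, 0, -4.2, 0, 0]
    - [0, 0, 0, 0, -4.6, 0, 0]

```text
time_s: 5.95
position: [0.5463, -0.2057, 0.0786]
eef_rot: [[0.113, 0.994, -0.0], [0.994, -0.113, 0.0], [0.0, -0.0, -1.0]]
contact_force: [0.7, -0.2, -1.8]
grip_width: 0.182
grip_force: 40.0
```

Run:
```python
from h import *
i=arm.camera("side"); cv2.imwrite("pics/s1.png",cv2.resize(i[200:340,170:400,::-1],None,fx=3.4,fy=3.4,interpolation=2))
```

```text
(no output)
```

View pics/s1.png

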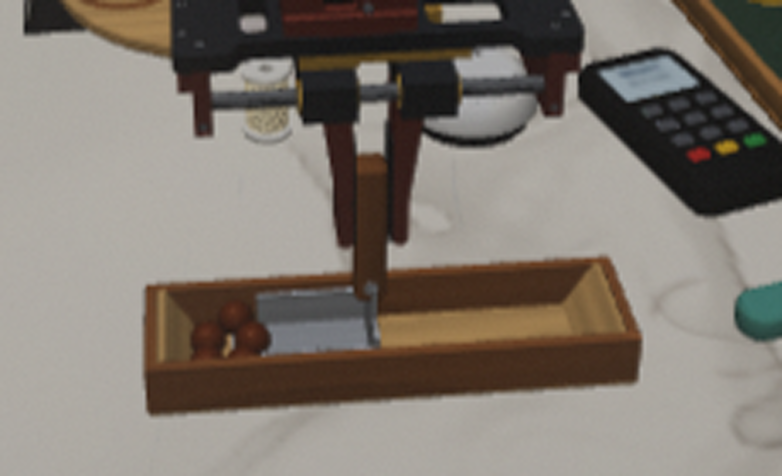

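The side crop shows the scoop at mid-tray, with the sweets bunched between the lip and the sloped end at crop x 205–265.

drive_effector:
  deltas:
    - [0, 0, 0, 0, -0.3, 0, 0]
    - [0, 0, 0, 0, -0.5, 0, 0]
    - [0, 0, 0, 0, -0.7, 0, 0]
    - [0, 0, 0, 0, -0.9, 0, 0]
    - [0, 0, 0, 0, -1.1, 0, 0]
    - [0, 0, 0, 0, -1.3, 0, 0]
    - [0, 0, 0, 0, -1.5, 0, 0]
    - [0, 0, 0, 0, -1.65, 0, 0]

```text
time_s: 6.67
position: [0.5305, -0.2039, 0.0786]
eef_rot: [[0.113, 0.994, -0.0], [0.994, -0.113, 0.0], [0.0, -0.0, -1.0]]
contact_force: [0.9, -0.1, -2.1]
grip_width: 0.179
grip_force: 40.0
```

Run:
```python
from h import *
i=arm.camera("side"); cv2.imwrite("s2.png",i[:,:,::-1])
j=arm.camera("top"); cv2.imwrite("t2.png",j[:,:,::-1])
a=cv2.resize(i[250:330,190:370,::-1],None,fx=3.4,fy=3.4,interpolation=2);b=cv2.resize(j[150:255,310:370,::-1],None,fx=3.0,fy=3.0,interpolation=2)
h=max(a.shape[0],b.shape[0]); o=np.zeros((h,a.shape[1]+b.shape[1],3),np.uint8); o[:a.shape[0],:a.shape[1]]=a;o[:b.shape[0],a.shape[1]:]=b
cv2.imwrite("pics/s2.png",o)
```

```text
(no output)
```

View pics/s2.png

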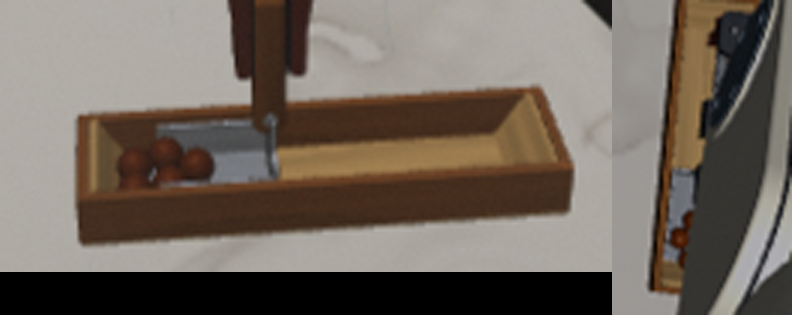

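The crop shows the sweets over the lip and inside the pan at about (115–215, 150–185). The picture budget is used up, so I measure by masks from here.

drive_effector:
  deltas:
    - [0, 0, 0, 0, -0.15, 0, 0]
    - [0, 0, 0, 0, -0.3, 0, 0]
    - [0, 0, 0, 0, -0.4, 0, 0]
    - [0, 0, 0, 0, -0.5, 0, 0]
    - [0, 0, 0, 0, -0.5, 0, 0]

```text
time_s: 7.18
position: [0.5275, -0.2038, 0.0794]
eef_rot: [[0.113, 0.994, 0.004], [0.994, -0.113, -0.001], [-0.001, 0.004, -1.0]]
contact_force: [4.4, -0.7, -0.9]
grip_width: 0.177
grip_force: 40.0
```

Add to h.py:
```python
def balls(n,box,a=None):
    i=arm.camera(n) if a is None else a; x0,y0,x1,y1=box
    hsv=cv2.cvtColor(i,cv2.COLOR_RGB2HSV)[y0:y1,x0:x1]
    m=cv2.inRange(hsv,(0,120,15),(9,255,140)); m=cv2.morphologyEx(m,cv2.MORPH_OPEN,np.ones((2,2)))
    k,_,st,ce=cv2.connectedComponentsWithStats(m)
    for s,c in zip(st[1:],ce[1:]):
        if s[4]>6: print("blob area",s[4],"c",np.round(c+[x0,y0],1),"box",s[:4]+[x0,y0,0,0])
    return i,m
```

Run:
```python
from h import *
s=cv2.cvtColor(cv2.imread("s2.png"),cv2.COLOR_BGR2HSV)
for p in [(230,297),(238,295),(248,297),(230,304),(268,260),(300,314),(215,305),(260,300)]: print(p,s[p[1],p[0]])
i,m=balls("side",(205,270,300,310))
# where lip/rear walls are expected
o=arm.observe(); g=o["position"]; y=o["eef_rot"][:,1]
print("lip",proj("side",g*[1,1,0]+[0,0,.007]-y*.067),"rear",proj("side",g*[1,1,0]+[0,0,.006]))
c=m.copy()
for r in m[::2]: print("".join(".#"[v>0] for v in r))
```

```text
(230, 297) [  8 166  77]
(238, 295) [  8 163  75]
(248, 297) [  8 171  79]
(230, 304) [  7 165  82]
(268, 260) [ 11 140  62]
(300, 314) [ 12 148  62]
(215, 305) [ 13 153 105]
(260, 300) [109  16 127]
blob area 233 c [239.2 298.8] box [227 292  26  14]
lip [226.80851517 304.7313017 ] rear [266.26381167 302.57027441]Traceback (most recent call last):
  File "<stdin>", line 9, in <module>
  File "<stdin>", line 9, in <genexpr>
TypeError: string indices must be integers, not 'numpy.bool'
```

To row units: 0.01 m is 1, 0.005 m is 0.5.

drive_effector:
  deltas:
    - [2, 0, 0, 0, 0.3, 0, 0]
    - [4, 0, 0, 0, 0.5, 0, 0]
    - [6, 0, 0, 0, 0.65, 0, 0]
    - [8, 0, 0, 0, 0.8, 0, 0]
    - [10, 0, 0, 0, 1, 0, 0]
    - [12, 0, 0, 0, 1.2, -0.1, 0]
    - [14, 0, 0, 0, 1.3, -0.6, 0]
    - [15, 0, 0, 0, 1.3, -1.5, 0]

```text
time_s: 7.9
position: [0.5378, -0.2045, 0.0927]
eef_rot: [[0.113, 0.958, -0.262], [0.994, -0.109, 0.03], [0.001, -0.264, -0.965]]
contact_force: [-0.9, -0.2, -1.3]
grip_width: 0.185
grip_force: 40.0
```

Run:
```python
from h import *
i,m=balls("side",(205,240,300,310))
o=arm.observe(); R,p=o["eef_rot"],o["position"]
L=p+R@[0,-.067,.0716]; print("lip",L,proj("side",L),"rear top?",proj("side",p+R@[0,.0,.0727]))
delta(R,[p[0],p[1],.20]); print(o["ft_torque"])
for r in m: print("".join("#" if v else "." for v in r))
```

```text
blob area 37 c [273.  244.6] box [270 240   7  11]
blob area 68 c [289.1 248.7] box [285 240  10  21]
blob area 14 c [283.4 264. ] box [282 262   4   5]
blob area 233 c [247.8 287.6] box [230 281  34  14]
lip [ 0.45634376 -0.19557932  0.04298893] [222.93574684 288.05022019] rear top? [261.85996158 294.33198016]
rv [0. 0. 0.] d [-0.     -0.0275 -0.1017]
[-0.0934235  -0.25638786 -0.0020036 ]
....................................................................####.............####......
....................................................................####.............####......
...................................................................####..............#####.....
...................................................................###...............#####.....
....................................................................###.............#####......
............................
[... 5511 characters left out ...]
............................
...............................................................................................
...............................................................................................
...............................................................................................
...............................................................................................
...............................................................................................
...............................................................................................
...............................................................................................
```

drive_effector:
  deltas:
    - [0, 0, 0, 0, -0.2, -0.6, 0]
    - [0, 0, 0, 0, -0.5, -1.8, 0]
    - [0, 0, 0, 0, -1, -3.5, 0]
    - [0, 0, 0, 0, -1.5, -5.5, 0]
    - [0, 0, 0, 0, -2, -7.5, 0]
    - [0, 0, 0, 0, -2.5, -9.1, 0]
    - [0, 0, 0, 0, -2.7, -10, 0]
    - [0, 0, 0, 0, -2.75, -10.2, 0]

```text
time_s: 8.62
position: [0.5392, -0.2052, 0.2017]
eef_rot: [[0.113, 0.961, -0.254], [0.994, -0.11, 0.028], [-0.001, -0.256, -0.967]]
contact_force: [-0.0, 0.1, -1.8]
grip_width: 0.18
grip_force: 40.0
```

Run:
```python
from h import *
o=arm.observe(); R,p=o["eef_rot"],o["position"]
L=proj("side",p+R@[0,-.067,.0716]); Q=proj("side",p+R@[0,.0,.0727]); print("lip",L,"rear",Q)
i,m=balls("side",(190,200,300,310))
for r in m[:70]: print("".join("#" if v else "." for v in r))
cv2.imwrite("s3.png",i[:,:,::-1])
```

```text
lip [219.56543289 234.02755277] rear [261.34668481 241.49151247]
blob area 21 c [268. 202.] box [266 200   5   5]
blob area 8 c [285.5 202.5] box [284 202   4   2]
blob area 218 c [247.4 231.9] box [229 226  35  12]
.............................................................................####.............................
.............................................................................####.............................
............................................................................#####.............####............
............................................................................####..............####............
............................................................................####..............................
..............................................................................................................
...................
[... 6384 characters left out ...]
..................................
..............................................................................................................
..............................................................................................................
..............................................................................................................
..............................................................................................................
..............................................................................................................
..............................................................................................................
```

Run:
```python
from h import *
J=np.array([.5318,.1063,.086]); y=Rt(-6.5)[:,1]
lv=np.array([.001,-.067,.0716])
def tcp(t,lip): return lip-Rt(-6.5,t)@lv
o=arm.observe(); print(Rn.from_matrix(Rt(-6.5).T@o["eef_rot"]).as_rotvec(degrees=True))
H=J+y*.012+[0,0,.05]; print("hover",tcp(15,H)); delta(Rt(-6.5,15),tcp(15,H))
R0=Rt(-6.5,15);p0=tcp(15,H)
for t,dz in((15,.05),(5,.035),(0,.025),(-5,.015),(-10,.008),(-15,.008),(-20,.008),(-25,.008),(-30,.008)):
    L=J+y*.012+[0,0,dz]; print(t,"rx",t-15,"d",np.round(R0.T@(tcp(t,L)-p0),4),"z",tcp(t,L))
```

```text
[ 1.48714029e+01 -3.20392193e-02 -7.06555888e-03]
hover [0.626323   0.09452399 0.18781941]
rv [0.13 0.03 0.  ] d [ 0.3075  0.0545 -0.0013]
15 rx 0 d [0. 0. 0.] z [0.626323   0.09452399 0.18781941]
5 rx -10 d [-0.     -0.0096  0.0039] z [0.61612589 0.09568581 0.18648811]
0 rx -15 d [ 0.     -0.0143  0.0092] z [0.61017897 0.09636337 0.1826    ]
-5 rx -20 d [ 0.     -0.0195  0.0152] z [0.60372542 0.09709866 0.17816698]
-10 rx -25 d [-0.     -0.0257  0.019 ] z [0.59681435 0.09788608 0.17614666]
-15 rx -30 d [-0.     -0.0339  0.0167] z [0.58949836 0.09871963 0.18050117]
-20 rx -35 d [-0.     -0.0423  0.0151] z [0.58183313 0.09959298 0.18419734]
-25 rx -40 d [-0.     -0.0508  0.0143] z [0.57387699 0.10049946 0.18720706]
-30 rx -45 d [-0.     -0.0594  0.0142] z [0.5656905  0.1014322  0.18950742]
```

The manual's scale: shifts go in cm. Converting my numbers, 0.157 m is 15.7, 0.132 m is 13.2.

drive_effector:
  deltas:
    - [0, 0, 0, 0.6, 0, 0, 0]
    - [0, 0, 0, 1.8, 0.2, 0, 0]
    - [0, 0, 0, 3.6, 0.6, 0, 0]
    - [0, 0, 0, 5.8, 1, 0, 0]
    - [0, 0, 0, 8.2, 1.5, 0, 0]
    - [0, 0, 0, 10.7, 2, 0, 0]
    - [0, 0, 0, 13.2, 2.5, 0, 0]
    - [0, 0, 0, 15.7, 3, 0, 0]
  quiet: true

```text
ok
```

drive_effector:
  deltas:
    - [0, 0, 0, 2.5, 0.4, 0, 0]
    - [0, 0, 0, 5, 0.8, 0, 0]
    - [0, 0, 0, 7.5, 1.2, 0, 0]
    - [0, 0, 0, 10, 1.7, 0, 0]
    - [0, 0, 0, 12.2, 2.1, 0, 0]
    - [0, 0, 0, 13.8, 2.3, 0, 0]
    - [0, 0, 0, 14.7, 2.45, 0, 0]
    - [0, 0, 0, 15, 2.45, 0, 0]

```text
time_s: 10.0
position: [0.6252, 0.0959, 0.1842]
eef_rot: [[0.111, 0.96, -0.259], [0.994, -0.107, 0.029], [-0.0, -0.26, -0.966]]
contact_force: [0.1, -0.1, -1.3]
grip_width: 0.179
grip_force: 40.0
```

drive_effector:
  deltas:
    - [0, 0, 0, 0, 0, 0, 0]
    - [0, 0, 0, 0, 0, 0, 0]
  quiet: true

```text
ok
```

Run:
```python
from h import *
o=arm.observe(); print(o["position"])
J=np.array([.5318,.1063,.086]); y=Rt(-6.5)[:,1]; lv=np.array([.001,-.067,.0716])
delta(Rt(-6.5,15),J+y*.012+[0,0,.05]-Rt(-6.5,15)@lv)
L=o["position"]+o["eef_rot"]@lv; u=proj("side",L); print("lip",L,u)
i,m=balls("side",(int(u[0])-25,int(u[1])-25,int(u[0])+60,int(u[1])+25))
for r in m: print("".join("#" if v else "." for v in r))
balls("side",(205,270,350,310),i)
```

```text
[0.62524273 0.09356403 0.18498729]
rv [-0.04  0.03 -0.01] d [ 0.0011  0.0002 -0.003 ]
lip [0.54260821 0.10396261 0.13321892] [243.39381399 160.82483643]
blob area 11 c [279.4 135.9] box [278 135   4   3]
blob area 18 c [291.3 137.5] box [290 135   4   6]
blob area 19 c [259.  158.4] box [256 157   7   4]
blob area 18 c [266.1 158.9] box [264 157   5   5]
blob area 12 c [272.1 160.9] box [270 160   5   3]
............................................................####.........###.........
............................................................####.........###.........
............................................................###.........###..........
........................................................................###..........
........................................................................###..........
..................................................................
[... 3103 characters left out ...]
............
.....................................................................................
.....................................................................................
.....................................................................................
.....................................................................................
.....................................................................................
.....................................................................................
.....................................................................................
.....................................................................................
```

drive_effector:
  deltas:
    - [-6, 0, 0, 0.1, -0.6, 0, 0]
    - [-12, 0, 0, 0.1, -1.15, 0.4, 0]
    - [-18, 0, 0, 0.1, -1.73, 1.1, 0]
    - [-24, 0, 0, 0.1, -2.45, 1.62, 0]
    - [-28, 0, 0, 0.1, -3.05, 1.56, 0]
    - [-33, 0, 0, 0.1, -3.9, 1.37, 0]
    - [-38, 0, 0, 0.1, -4.75, 1.27, 0]
    - [-42, 0, 0, 0.1, -5.4, 1.23, 0]

```text
time_s: 10.88
position: [0.5693, 0.1007, 0.188]
eef_rot: [[0.114, 0.884, 0.454], [0.994, -0.102, -0.051], [0.001, 0.457, -0.889]]
contact_force: [-0.5, -0.0, -1.2]
grip_width: 0.182
grip_force: 40.0
```

drive_effector:
  deltas:
    - [0, 0, 0, 0, 0, 0, 0]
    - [0, 0, 0, 0, 0, 0, 0]
    - [0, 0, 0, 0, 0, 0, 0]
    - [0, 0, 0, 0, 0, 0, 0]

```text
time_s: 11.22
position: [0.5724, 0.1012, 0.1881]
eef_rot: [[0.114, 0.885, 0.452], [0.993, -0.102, -0.051], [0.001, 0.455, -0.891]]
contact_force: [0.7, -0.3, 0.1]
grip_width: 0.182
grip_force: 40.0
```

Create look.py:
```python
from h import *
o=arm.observe(); lv=np.array([.001,-.067,.0716]); L=o["position"]+o["eef_rot"]@lv; u=proj("side",L); print("lip",L,u)
i,m=balls("side",(215,150,290,225))
for r in m: print("".join("#" if v else "." for v in r))
cv2.imwrite("s4.png",i[:,:,::-1])
```

```bash
python3 look.py
```

```text
lip [0.54555868 0.1053214  0.09384636] [245.16592703 176.83436234]
...........................................................................
...........................................................................
...........................................................................
...........................................................................
...........................................................................
...........................................................................
...........................................................................
...........................................................................
............................
[... 4363 characters left out ...]
................
...........................................................................
...........................................................................
...........................................................................
...........................................................................
...........................................................................
...........................................................................
...........................................................................
...........................................................................
...........................................................................
```

Run:
```python
from h import *
a=cv2.imread("pics/side0.png");b=cv2.imread("s4.png")
print("bottom",proj("side",[.5318,.1063,.034]))
d=np.abs(a.astype(int)-b).max(2)
for v in range(165,218,2): print(v,"".join("#" if d[v,u]>45 else "+" if d[v,u]>20 else "." for u in range(205,300)))
h=cv2.cvtColor(b,cv2.COLOR_BGR2HSV)
for v in(198,201,204,207): print([h[v,u].tolist() for u in range(230,256,4)])
# stray red blobs anywhere on the counter vs the start
ha=cv2.cvtColor(a,cv2.COLOR_BGR2HSV); f=lambda x:cv2.inRange(x,(0,120,15),(10,255,140))
n=cv2.morphologyEx(f(h)&~cv2.dilate(f(ha),np.ones((5,5))),cv2.MORPH_OPEN,np.ones((3,3)))
k,_,st,ce=cv2.connectedComponentsWithStats(n)
print(st[1:].tolist())
```

```text
bottom [239.84645273 201.05340059]
165 ..........................................++#####+++++################+........................
167 ............................................++++++##+##################........................
169 ..............................................++###++################+.........................
171 ...........................................+#++++###++###########+.............................
173 .........................................#####+++++++#++######.................................
175 ........................................+++#++###########+.....................................
177 .........................................+.+++#######+.........................................
179 .........................................+++++++++.............................................
181 ..........................................+....................................................
183 ...............................................................................................
185 .............................................................
[... 1435 characters left out ...]
215 ...............................................................................................
217 ...............................................................................................
[[10, 50, 77], [5, 52, 83], [18, 24, 106], [23, 25, 124], [28, 27, 112], [4, 13, 139], [11, 34, 82]]
[[10, 57, 81], [8, 63, 89], [22, 27, 105], [24, 33, 107], [25, 29, 104], [3, 16, 143], [4, 16, 129]]
[[5, 25, 113], [7, 43, 77], [21, 32, 105], [20, 28, 111], [25, 25, 114], [4, 14, 143], [11, 37, 109]]
[[12, 36, 126], [4, 14, 149], [8, 14, 149], [4, 12, 149], [11, 14, 146], [12, 30, 127], [11, 138, 89]]
[[209, 64, 27, 34, 383], [267, 75, 6, 10, 36], [247, 104, 11, 19, 89], [234, 111, 8, 11, 45]]
```

Run:
```python
from h import *
o=arm.observe();p=o["position"]
print("up");delta(o["eef_rot"],p+[0,0,.06])
```

```text
up
rv [0. 0. 0.] d [ 0.      0.0273 -0.0534]
```

drive_effector:
  deltas:
    - [0, 0, 0, 0, 0.55, -1.07, 0]
    - [0, 0, 0, 0, 1.65, -3.2, 0]
    - [0, 0, 0, 0, 2.73, -5.34, 0]
    - [8, 0, 0, 0, 2.73, -5.34, 0]
    - [14, 0, 0, 0, 2.73, -5.34, 0]
    - [20, 0, 0, 0, 2.73, -5.34, 0]
    - [27, 0, 0, 0, 2.73, -5.34, 0]
    - [27, 0, 0, 0, 2.73, -5.34, 0]

```text
time_s: 11.93
position: [0.5747, 0.1013, 0.2479]
eef_rot: [[0.114, 0.993, -0.003], [0.993, -0.114, 0.002], [0.002, -0.003, -1.0]]
contact_force: [1.3, 0.0, -0.2]
grip_width: 0.176
grip_force: 40.0
```

Run:
```python
from h import *
delta(Rt(-6.5),[.5925,-.2115,.18])
```

```text
rv [-0.16 -0.11 -0.04] d [-0.3088  0.0535  0.0672]
```

drive_effector:
  deltas:
    - [0, 0, 0, -2, 0.3, 0, 0]
    - [0, 0, 0, -5.5, 0.9, 1, 0]
    - [0, 0, 0, -9.5, 1.6, 2, 0]
    - [0, 0, 0, -13.5, 2.3, 3, 0]
    - [0, 0, 0, -17.5, 3, 4, 0]
    - [0, 0, 0, -21, 3.7, 5, 0]
    - [0, 0, 0, -24.5, 4.3, 6, 0]
    - [0, 0, 0, -27.5, 4.8, 6.7, 0]
  quiet: true

```text
ok
```

drive_effector:
  deltas:
    - [0, 0, 0, -2, 0.4, 0, 0]
    - [0, 0, 0, -3.2, 0.55, 0, 0]
    - [0, 0, 0, -3.4, 0.55, 0, 0]
    - [0, 0, 0, -3.4, 0.55, 0, 0]
    - [0, 0, 0, -3.4, 0.55, 0, 0]

```text
time_s: 13.02
position: [0.5891, -0.2105, 0.1805]
eef_rot: [[0.112, 0.994, 0.001], [0.994, -0.112, 0.0], [0.0, 0.001, -1.0]]
contact_force: [0.3, 0.2, -0.8]
grip_width: 0.182
grip_force: 40.0
```

Run:
```python
from h import *
delta(Rt(-6.5),[.5925,-.2115,.0795])
t=arm.camera("top"); cv2.imwrite("t5.png",t[:,:,::-1])
J=proj("top",[.5318,.1063,.04]); print("jar",J); u,v=J.astype(int)
h=cv2.cvtColor(t,cv2.COLOR_RGB2HSV)
for y in range(v-15,v+16): print("".join("#" if h[y,x,1]>90 and h[y,x,2]<110 else "+" if h[y,x,1]>60 else "." for x in range(u-18,u+19)), end="  ")if 0 else print("".join("#" if h[y,x,1]>90 and h[y,x,2]<110 else "+" if h[y,x,1]>60 else "." for x in range(u-18,u+19)))
s=arm.camera("side"); cv2.imwrite("s5.png",s[:,:,::-1])
a=cv2.imread("pics/side0.png");ha=cv2.cvtColor(a,cv2.COLOR_BGR2HSV);hb=cv2.cvtColor(s,cv2.COLOR_RGB2HSV); f=lambda x:cv2.inRange(x,(0,120,15),(10,255,140))
n=cv2.morphologyEx(f(hb)&~cv2.dilate(f(ha),np.ones((5,5))),cv2.MORPH_OPEN,np.ones((2,2)));k,_,st,ce=cv2.connectedComponentsWithStats(n)
print([x for x in st[1:].tolist() if x[4]>6])
```

```text
rv [ 0.03 -0.01  0.05] d [-0.0006  0.0034  0.101 ]
jar [208.07471867 206.4050675 ]
+++++++.......+++........+++++++++++.
+++++......++.++++++++....++++++++++.
+++++.......+++.......++...++++++++++
++++.......+................+++++++++
+++.......+#+................++++++++
++......++####................+++++++
+......+#######................++++++
+.....+.#######+...............++++++
+....++.########...............+#++++
...++++.+######.................+++++
....++...######..................#+++
..++++....####....................+++
..++++............................+++
..+++............................++++
..+++............................+#++
..+++............................##++
..+++..#####.....................++++
..+++.######+....................#+++
...++########....................#+++
...++########....................#+++
+..++########........+###........#+++
+...++######++#+.++.+#####......+#+++
+....+#..+..+##############....##++++
++...+#.....##############.....#+++++
+++...++....#############.....##+++++
++++...++..+############.....+#++++++
+++++......+##########......+##+++++.
++++++......+######+.......+#+++++++.
+++++++..................+##++++++++.
++++++++++.............+###++++++++#.
+++++++++++.........+###+++++++++++..
[[281, 101, 47, 44, 1252], [366, 151, 11, 17, 109], [356, 152, 7, 4, 17], [252, 156, 9, 17, 90], [360, 156, 4, 2, 8], [315, 168, 11, 36, 192], [295, 174, 9, 32, 202], [299, 208, 3, 6, 18]]
```

Run:
```python
from h import *
f=lambda x:cv2.inRange(x,(0,110,15),(10,255,140))
for a,b in(("pics/top0.png","t5.png"),("pics/side0.png","s5.png")):
    A,B=[cv2.cvtColor(cv2.imread(k),cv2.COLOR_BGR2HSV) for k in(a,b)]
    for nm,M in(("before",A),("after",B)):
        k,_,st,ce=cv2.connectedComponentsWithStats(f(M)); print(nm,[(x[:2]+x[2:]) for x in st[1:].tolist() if 12<x[4]<400])
t=cv2.cvtColor(cv2.imread("s5.png"),cv2.COLOR_BGR2HSV)
print("tray floor side ends",proj("side",[.455,-.193,.004]),proj("side",[.65,-.216,.004]))
m=f(t)
for v in range(225,312,1): print("".join("#" if m[v,u] else "s" if t[v,u,1]<40 else "." for u in range(215,355)))
```

```text
before [[0, 84, 26, 17, 127], [295, 109, 5, 6, 20], [409, 142, 18, 39, 183], [330, 224, 6, 6, 17], [0, 229, 6, 6, 31]]
after [[0, 84, 26, 17, 129], [295, 109, 5, 7, 25], [358, 115, 3, 7, 16], [198, 196, 7, 7, 22], [195, 207, 8, 6, 20], [209, 211, 7, 7, 19], [202, 213, 7, 6, 15], [0, 229, 6, 6, 31]]
before [[192, 0, 8, 15, 43], [249, 0, 10, 10, 36], [259, 2, 14, 14, 64], [177, 4, 3, 8, 13], [134, 11, 6, 11, 27], [251, 11, 12, 14, 60], [151, 15, 9, 16, 30], [253, 16, 21, 57, 245], [146, 21, 9, 13, 37], [254, 24, 8, 10, 20], [88, 30, 11, 6, 32], [142, 33, 18, 29, 126], [163, 34, 14, 9, 49], [269, 34, 5, 6, 13], [179, 39, 7, 5, 14], [228, 41, 12, 11, 77], [83, 42, 11, 27, 106], [179, 45, 9, 8, 23], [201, 46, 7, 9, 19], [176, 53, 8, 7, 13], [251, 54, 15, 20, 92], [153, 60, 14, 9, 32], [164, 60, 7, 5, 14], [195, 63, 9, 12, 30], [141, 66, 9, 9, 25], [182, 67, 13, 12, 32], [199, 77, 11, 10, 26], [163, 79, 13, 12, 36], [138, 83, 12, 15, 59], [157, 83, 7, 6, 14], [190, 82, 7, 6, 13], [197, 85, 10, 9, 24], [152, 87, 5, 6, 14], [183, 89, 11, 10, 40], [150, 92, 9, 7, 18], [157, 95, 7, 6, 15], [16
[... 12754 characters left out ...]
........................................................................................................................................
............................................................................................................................................
......................................#..........................................................................#..........................
..........................#.................................................................................................................
.....#......................................................................................................................................
```

Run:
```python
from h import *
c=arm.camera_info("wrist"); T=np.linalg.inv(c["T_tool_cam"])
def wp(X): p=(T@[*X,1])[:3]; return np.round([c["fx"]*p[0]/p[2]+c["cx"],c["fy"]*p[1]/p[2]+c["cy"]])
print("pan corners",[wp(x) for x in([.02,-.067,.07],[-.02,-.067,.07],[-.02,0,.07],[.02,0,.07])])
i=arm.camera("wrist"); cv2.imwrite("w5.png",i[:,:,::-1])
print("wrist"); balls("wrist",(0,0,512,235),i)
t=cv2.cvtColor(cv2.imread("t5.png"),cv2.COLOR_BGR2HSV)
m=cv2.inRange(t,(0,90,15),(12,255,115)); k,_,st,ce=cv2.connectedComponentsWithStats(m)
print("top",[x for x in st[1:].tolist() if x[4]>15 and 80<x[0]<420 and 90<x[1]<320])
```

```text
pan corners [array([162., 170.]), array([166., 225.]), array([259., 224.]), array([259., 170.])]
wrist
blob area 16 c [452.9  29.8] box [452  27   3   6]
blob area 29 c [440.3  36.4] box [438  31   7  10]
blob area 200 c [287.4 226.4] box [280 217  17  18]
blob area 164 c [231.8 226.9] box [224 218  16  17]
blob area 8 c [236.5 218.5] box [235 218   4   2]
top [[357, 114, 4, 8, 18], [198, 195, 8, 8, 43], [195, 207, 8, 7, 42], [202, 211, 15, 8, 78]]
```

drive_effector:
  deltas:
    - [0, 0, 0, -0.05, 0.3, 2, 0]
    - [0, 0, 0, -0.05, 0.3, 4.5, 0]
    - [0, 0, 0, -0.05, 0.3, 7, 0]
    - [0, 0, 0, -0.05, 0.3, 8.8, 0]
    - [0, 0, 0, -0.05, 0.3, 9.6, 0]
    - [0, 0, 0, -0.05, 0.3, 9.9, 0]
    - [0, 0, 0, -0.05, 0.3, 10.1, 0]
    - [0, 0, 0, -0.05, 0.3, 10.1, 0]

```text
time_s: 13.83
position: [0.5926, -0.2123, 0.08]
eef_rot: [[0.112, 0.994, 0.001], [0.994, -0.112, -0.0], [-0.0, 0.001, -1.0]]
contact_force: [-0.2, -0.8, -0.8]
grip_width: 0.18
grip_force: 40.0
```

drive_effector:
  deltas:
    - [0, 0, 0, 0, 0, 0.07, 0]
    - [0, 0, 0, 0, 0, 0.14, 0]
    - [0, 0, 0, 0, 0, 0.2, 0]
    - [0, 0, 0, 0, 0, 0.2, 0]

```text
time_s: 14.17
position: [0.5927, -0.2127, 0.0786]
eef_rot: [[0.113, 0.994, 0.002], [0.994, -0.113, -0.001], [-0.0, 0.002, -1.0]]
contact_force: [0.8, -0.0, 4.5]
grip_width: 0.183
grip_force: 40.0
```

```bash
python3 -c "
from h import *
print(arm.observe()['ft_torque'])"
```

```text
[ 0.12597025  0.35547659 -0.01860496]
```

drive_effector:
  deltas:
    - [0, 0, 0, 0, 0, 0, 0.25]
    - [0, 0, 0, 0, 0, 0, 0.4]
    - [0, 0, 0, 0, 0, 0, 0.6]
    - [0, 0, 0, 0, 0, 0, 0.6]
    - [0, 0, 0, 0, 0, 0, 0.6]
    - [0, 0, 0, 0, 0, 0, 0.6]
    - [0, 0, 0, 0, 0, 0, 0.6]

```text
time_s: 14.75
position: [0.5919, -0.2124, 0.0772]
eef_rot: [[0.113, 0.994, -0.0], [0.994, -0.113, 0.0], [0.0, -0.0, -1.0]]
contact_force: [-0.6, -0.8, -0.2]
grip_width: 0.595
grip_force: 0.0
```

drive_effector:
  deltas:
    - [0, 0, 0, 0, 0, -1, 0.6]
    - [0, 0, 0, 0, 0, -4, 0.6]
    - [0, 0, 0, 0, 0, -8, 0.6]
    - [0, 0, 0, 0, 0, -12, 0.6]
    - [0, 0, 0, 0, 0, -16, 0.6]
    - [0, 0, 0, 0, 0, -20, 0.6]
    - [0, 0, 0, 0, 0, -23, 0.6]
    - [0, 0, 0, 0, 0, -23, 0.6]

```text
time_s: 15.42
position: [0.595, -0.2136, 0.3161]
eef_rot: [[0.113, 0.994, 0.012], [0.994, -0.113, -0.005], [-0.003, 0.012, -1.0]]
contact_force: [0.2, 0.0, 0.0]
grip_width: 0.601
grip_force: 0.0
```

Run:
```python
from h import *
import json
s=arm.observe(); i=arm.camera("wrist"); cv2.imwrite("w6.png",i[:,:,::-1])
json.dump({k:s[k].tolist() for k in("eef_rot","position")},open("w6.json","w"))
hsv=cv2.cvtColor(i,cv2.COLOR_RGB2HSV)
c=arm.camera_info("wrist"); T=c["T_tool_cam"]
def wp(X):
    q=np.linalg.inv(T)@[*(s["eef_rot"].T@(np.array(X)-s["position"])),1]; return np.round([c["fx"]*q[0]/q[2]+c["cx"],c["fy"]*q[1]/q[2]+c["cy"]])
h=np.array([.5927,-.2127]);print("expect htop",wp([*h,.119]),"foot",wp([*h,.04]))
m=cv2.inRange(hsv,(3,60,15),(13,255,110)); u,v=wp([*h,.119]).astype(int)
for y in range(v-30,v+25): print("".join("#" if m[y,x] else "." for x in range(u-40,u+40)))
balls("wrist",(0,0,512,212),i)
delta(Rt(-3.3),[.52,.15,.33])
```

```text
expect htop [254. 164.] foot [254. 153.]
................................................................................
................................................................................
................................................................................
................................................................................
................................................................................
................................................................................
................................................................................
................................................................................
.........................
[... 3183 characters left out ...]
...............................
................................................................................
................................................................................
................................................................................
................................................................................
................................................................................
................................................................................
................................................................................
blob area 89 c [380.5  51.9] box [375  47  12  11]
rv [ 0.46  0.13 -3.19] d [ 0.3524 -0.1141 -0.0192]
```

Run:
```python
from h import *
import json
s={k:np.array(v) for k,v in json.load(open("w6.json")).items()}
for z in(0,.009,.02): print(wray((380.5,51.9),z,s))
X=wray((380.5,51.9),.009,s); u=proj("top",X); v=proj("side",X); print(u,v)
for f,p in(("pics/top0.png",u),("t5.png",u),("pics/side0.png",v),("s5.png",v)):
    i=cv2.imread(f); p=p.astype(int); print(f,cv2.cvtColor(i[p[1]-2:p[1]+3:2,p[0]-2:p[0]+3:2],cv2.COLOR_BGR2HSV).tolist())
```

```text
[ 7.73195123e-01 -1.04032940e-01 -5.55111512e-17]
[ 0.76994639 -0.10485482  0.009     ]
[ 0.76597571 -0.10585934  0.02      ]
[296.73601408 111.46524183] [376.71024267 250.53346304]
pics/top0.png [[[120, 93, 11], [177, 187, 41], [178, 181, 38]], [[94, 149, 12], [1, 211, 127], [1, 187, 94]], [[95, 139, 11], [1, 211, 116], [0, 203, 137]]]
t5.png [[[110, 109, 14], [178, 166, 46], [179, 168, 41]], [[100, 177, 13], [1, 208, 137], [1, 185, 102]], [[107, 128, 14], [1, 210, 126], [1, 205, 147]]]
pics/side0.png [[[165, 21, 24], [0, 0, 23], [0, 23, 22]], [[40, 31, 25], [0, 0, 21], [30, 21, 24]], [[0, 10, 25], [0, 20, 26], [60, 12, 22]]]
s5.png [[[30, 20, 26], [15, 20, 25], [15, 20, 26]], [[150, 20, 26], [150, 10, 25], [150, 10, 26]], [[0, 0, 26], [0, 10, 25], [165, 20, 26]]]
```

The blob is the card terminal's red key. Moving over the carousel.

drive_effector:
  deltas:
    - [0, 0, -1, 4, -1.3, -0.2, 0.6]
    - [0, 0, -2, 7.8, -2.5, -0.4, 0.6]
    - [0, 0, -3, 11.6, -3.7, -0.6, 0.6]
    - [0, 0, -3.2, 15.4, -5, -0.8, 0.6]
    - [0, 0, -3.2, 19.2, -6.2, -1, 0.6]
    - [0, 0, -3.2, 23, -7.4, -1.2, 0.6]
    - [0, 0, -3.2, 26.8, -8.6, -1.4, 0.6]
    - [0, 0, -3.2, 30.5, -9.8, -1.6, 0.6]
  quiet: true

```text
ok
```

drive_effector:
  deltas:
    - [0, 0, 0, 3.5, -1.1, -0.2, 0.6]
    - [0, 0, 0, 4.7, -1.6, -0.3, 0.6]
    - [0, 0, 0, 4.7, -1.6, -0.3, 0.6]
    - [0, 0, 0, 4.7, -1.6, -0.3, 0.6]

```text
time_s: 16.47
position: [0.5152, 0.1495, 0.3256]
eef_rot: [[0.055, 0.998, -0.001], [0.998, -0.055, -0.001], [-0.001, -0.001, -1.0]]
contact_force: [-0.2, 0.2, -0.0]
grip_width: 0.598
grip_force: 0.0
```

Run:
```python
from h import *
import json
s=arm.observe(); i=arm.camera("wrist"); cv2.imwrite("w7.png",i[:,:,::-1])
json.dump({k:s[k].tolist() for k in("eef_rot","position")},open("w7.json","w"))
c=arm.camera_info("wrist"); T=c["T_tool_cam"]
def wp(X):
    q=np.linalg.inv(T)@[*(s["eef_rot"].T@(np.array(X)-s["position"])),1]; return np.round([c["fx"]*q[0]/q[2]+c["cx"],c["fy"]*q[1]/q[2]+c["cy"]])
h=cv2.cvtColor(i,cv2.COLOR_RGB2HSV); u,v=wp([.5318,.1063,.045]).astype(int); print(u,v)
for y in range(v-26,v+36): print("".join("#" if h[y,x,1]>90 and h[y,x,2]<100 else "+" if h[y,x,1]>60 else "." for x in range(u-34,u+35)))
delta(Rt(-3.3),[.5365,.186,.20]); print(s["position"])
```

```text
273 185
++++++++++++++++++++++++++++####+##++++++++##++++++++++++++++++++++++
++++++++++++++++++++++++++##++++++++++++++###++++++++++++++++++++++++
++++++++++++++++++++++++#+++............++++##+++++++++++++++++++++++
++++++++++++++++++++++#++...................+++#+++++++++++++++++++++
++++++++++++++++++++#++........................++++++++++++++++++++++
+++++++++++++++++++#+...........................++#++++++++++++++++++
++++++++++++++++++++..............................+#+++++++++++++++++
+++++++++++++++++++................................+#++++++++++++++++
+++++++++++++++##....................................++++++++++++++++
++++++++++++++#++.....................................+#+++++++++++++
+++++++++++++##+.............++##+.....................+#++++++++++++
+++++++++++++#+............++#####+.......####+.........+++++++++++++
++++++++++++##+..........+++######+......+######+....
[... 2829 characters left out ...]
.........................................................
.....................................................................
.....................................................................
.....................................................................
.....................................................................
.....................................................................
.....................................................................
.....................................................................
.....................................................................
rv [-0.05  0.05  0.04] d [0.0384 0.0189 0.1256]
[0.51521555 0.14954195 0.32557654]
```

All five sweets appear to be in the jar: four at the bottom and one stacked. Refining the bar and holder measurements from this image.

Run:
```python
from h import *
import json
s={k:np.array(v) for k,v in json.load(open("w7.json")).items()}
i=cv2.imread("w7.png"); h=cv2.cvtColor(i,cv2.COLOR_BGR2HSV)
c=arm.camera_info("wrist"); T=c["T_tool_cam"]
def wp(X):
    q=np.linalg.inv(T)@[*(s["eef_rot"].T@(np.array(X)-s["position"])),1]; return np.round([c["fx"]*q[0]/q[2]+c["cx"],c["fy"]*q[1]/q[2]+c["cy"]])
u,v=wp([.5365,.186,.14]).astype(int); print(u,v)
m=cv2.inRange(h,(5,130,60),(18,255,150)); k=np.zeros_like(m); k[max(0,v-40):v+40,u-22:u+22]=255
m=cv2.morphologyEx(m&k,cv2.MORPH_OPEN,np.ones((4,4)))
cc=max(cv2.findContours(m,0,1)[0],key=cv2.contourArea); r=cv2.minAreaRect(cc); print(r); B=cv2.boxPoints(r); print([np.round(wray(p,.14,s)[:2],4) for p in B],wray(r[0],.14,s))
# holder: dark pixels near it
u,v=wp([.398,.195,.02]).astype(int); print("holder px",u,v)
for y in range(max(0,v-45),v+46,2): print(y,"".join("#" if h[y,x,2]<70 else "." for x in range(max(0,u-25),u+30)))
print("x0",max(0,u-25))
```

```text
278 131
((279.2769470214844, 131.484619140625), (12.52907943725586, 59.11428451538086), 1.2188752889633179)
[array([0.5293, 0.1555]), array([0.5333, 0.2145]), array([0.5457, 0.2136]), array([0.5422, 0.1545])] [0.53765404 0.18513452 0.14      ]
holder px 171 123
78 .......................................................
80 .......................................................
82 .......................................................
84 .......................................................
86 .......................................................
88 .......................................................
90 .......................................................
92 .......................................................
94 .......................................................
96 .....................################..................
98 .....................################..................
100 .....................###############...................
102 ......................#############....................
104 ......................#############....................
106 .....
[... 1217 characters left out ...]
..##############.................
148 ........................###############................
150 ........................#####..........................
152 .........................##............................
154 .......................................................
156 .......................................................
158 .......................................................
160 .......................................................
162 .......................................................
164 .......................................................
166 .......................................................
168 .......................................................
x0 146
```

Run:
```python
from h import *
import json
s={k:np.array(v) for k,v in json.load(open("w7.json")).items()}
h=cv2.cvtColor(cv2.imread("w7.png"),cv2.COLOR_BGR2HSV)
ys=np.arange(98,149); L=np.array([np.nonzero(h[y,150:200,2]<70)[0][0]+150-.5 for y in ys]); 
for z in(0,.02,.043):
    P=np.array([wray((x,y),z,s)[:2] for x,y in zip(L,ys)]); f=np.polyfit(P[:,1],P[:,0],1); print(z,"yaw",-np.degrees(np.arctan(f[0])),P[0],P[-1],"len",np.linalg.norm(P[0]-P[-1]))
print("corners top z.043",wray((167,95.5),.043,s)[:2],wray((172,152.5),.043,s)[:2])
print("corners base",wray((183,95.5),0,s)[:2],wray((185,149.5),0,s)[:2])
```

```text
0 yaw -3.513934721690574 [0.39108    0.22779854] [0.38685683 0.15853918] len 0.06938800147635109
0.02 yaw -3.5139347216906867 [0.39633487 0.22727966] [0.39228491 0.16086104] len 0.06654198324762212
0.043 yaw -3.513934721690548 [0.40237796 0.22668295] [0.3985272  0.16353118] len 0.06326906228458383
corners top z.043 [0.40338202 0.22967947] [0.40109019 0.15745905]
corners base [0.41427604 0.22982613] [0.40882993 0.15512999]
```

To row units: 0.2136 m is 21.36, 0.14 m is 14.

drive_effector:
  deltas:
    - [0, 0, 0.3, 1.5, 0.8, 3, 0.6]
    - [0, 0, 0.3, 3, 1.6, 6.5, 0.6]
    - [0, 0, 0.3, 3.7, 1.96, 10.5, 0.6]
    - [0, 0, 0.3, 3.7, 1.96, 14, 0.6]
    - [0, 0, 0.3, 3.7, 1.96, 17, 0.6]
    - [0, 0, 0.3, 3.7, 1.96, 19.5, 0.6]
    - [0, 0, 0.3, 3.7, 1.96, 21, 0.6]
    - [0, 0, 0.3, 3.7, 1.96, 21.36, 0.6]

```text
time_s: 17.18
position: [0.5359, 0.1828, 0.1092]
eef_rot: [[0.065, 0.998, -0.006], [0.998, -0.065, -0.002], [-0.002, -0.005, -1.0]]
contact_force: [0.5, 0.4, 0.3]
grip_width: 0.605
grip_force: 0.0
```

drive_effector:
  deltas:
    - [0, 0, 0, 0, 0, 0, 0.6]
    - [0, 0, 0, 0, 0, 0, 0.6]

```text
time_s: 17.35
position: [0.5383, 0.1845, 0.1132]
eef_rot: [[0.064, 0.998, 0.001], [0.998, -0.064, 0.0], [0.0, 0.001, -1.0]]
contact_force: [0.1, 0.4, 0.6]
grip_width: 0.603
grip_force: 0.0
```

```bash
python3 -c "
from h import *
delta(Rt(-3.4),[.5368,.1855,.111])"
```

```text
rv [ 0.03 -0.   -0.27] d [ 0.0009 -0.0015  0.0022]
```

To row units: 0.001 m is 0.1, 0.002 m is 0.2.

drive_effector:
  deltas:
    - [0, 0, -0.2, 0.1, -0.15, 0.2, 0]
    - [0, 0, -0.2, 0.1, -0.15, 0.2, 0]
    - [0, 0, -0.2, 0.1, -0.15, 0.2, 0]
    - [0, 0, -0.2, 0.1, -0.15, 0.2, 0]
    - [0, 0, -0.2, 0.1, -0.15, 0.2, 0]
    - [0, 0, -0.2, 0.1, -0.15, 0.2, 0]
    - [0, 0, -0.2, 0.1, -0.15, 0.2, 0]
    - [0, 0, -0.2, 0.1, -0.15, 0.2, 0]
  squeeze: 15

```text
time_s: 18.02
position: [0.5369, 0.1866, 0.1112]
eef_rot: [[0.059, 0.998, 0.002], [0.998, -0.059, 0.0], [0.001, 0.002, -1.0]]
contact_force: [2.3, -0.1, 2.9]
grip_width: 0.232
grip_force: 15.0
```

drive_effector:
  deltas:
    - [0, 0, 0, 0, 0, 0, 0]
    - [0, 0, 0, 0, 0, 0, 0]
    - [0, 0, 0, 0, 0, 0, 0]
    - [0, 0, 0, 0, 0, 0, 0]
  squeeze: 15

```text
time_s: 18.35
position: [0.5368, 0.1866, 0.1112]
eef_rot: [[0.059, 0.998, 0.002], [0.998, -0.059, 0.0], [0.001, 0.002, -1.0]]
contact_force: [3.8, -0.4, 5.2]
grip_width: 0.238
grip_force: 15.0
```

```bash
python3 -c "
from h import *
print(arm.observe()['ft_torque'])"
```

```text
[-0.20881256 -0.67531039  0.00697265]
```

To row units: -0.006 m is -0.6, -0.004 m is -0.4.

drive_effector:
  deltas:
    - [0, 0, 0, 0, 0, 0, 0.45]
    - [0, 0, 0, 0, 0, 0, 0.45]
    - [0, 0, 0, 0, 0, 0, 0.45]
    - [0, 0, 0, 0, 0, -0.4, 0.45]
    - [0, 0, 0, 0, 0, -0.6, 0.45]
    - [0, 0, 0, 0, 0, -0.6, 0.45]
  quiet: true

```text
ok
```

drive_effector:
  deltas:
    - [0, 0, 0, 0, 0, 0, 0]
    - [0, 0, 0, 0, 0, 0, 0]
    - [0, 0, 0, 0, 0, 0, 0]
    - [0, 0, 0, 0, 0, 0, 0]
    - [0, 0, 0, 0, 0, 0, 0]
    - [0, 0, 0, 0, 0, 0, 0]
    - [0, 0, 0, 0, 0, 0, 0]
    - [0, 0, 0, 0, 0, 0, 0]
  squeeze: 15

```text
time_s: 19.52
position: [0.5369, 0.1864, 0.1167]
eef_rot: [[0.059, 0.998, 0.002], [0.998, -0.059, 0.0], [0.0, 0.002, -1.0]]
contact_force: [5.2, -0.7, -3.9]
grip_width: 0.159
grip_force: 15.0
```

```bash
python3 -c "
from h import *
print(arm.observe()['ft_torque'])"
```

```text
[-0.24143706 -0.64786022  0.03618317]
```

To row units: 0.001 m is 0.1.

drive_effector:
  deltas:
    - [0, 0, 0, 0, 0.1, 0, 0]
    - [0, 0, 3, 0, 0.1, 0, 0]
    - [0, 0, 8, 0, 0.1, 0, 0]
    - [0, 0, 14, 0, 0.1, 0, 0]
    - [0, 0, 20, 0, 0.1, 0, 0]
    - [0, 0, 26, 0, 0.1, 0, 0]
    - [0, 0, 32, 0, 0.1, 0, 0]
    - [0, 0, 38, 0, 0.1, 0, 0]
  squeeze: 35

```text
time_s: 20.18
position: [0.5374, 0.1862, 0.1167]
eef_rot: [[0.665, 0.747, 0.001], [0.747, -0.665, -0.0], [0.0, 0.001, -1.0]]
contact_force: [4.3, -2.3, -2.1]
grip_width: 0.16
grip_force: 35.0
```

```bash
python3 -c "
from h import *
print(arm.observe()['ft_torque'])"
```

```text
[-0.34618393 -0.53407107  0.04786496]
```

drive_effector:
  deltas:
    - [0, 0, 6, 0, 0, 0, 0]
    - [0, 0, 12, 0, 0, 0, 0]
    - [0, 0, 18, 0, 0, 0, 0]
    - [0, 0, 24, 0, 0, 0, 0]
    - [0, 0, 30, 0, 0, 0, 0]
    - [0, 0, 36, 0, 0, 0, 0]
    - [0, 0, 41, 0, 0, 0, 0]
    - [0, 0, 45, 0, 0, 0, 0]

```text
time_s: 20.85
position: [0.5376, 0.1857, 0.1167]
eef_rot: [[0.998, 0.059, 0.001], [0.059, -0.998, -0.001], [0.001, 0.001, -1.0]]
contact_force: [4.8, -5.0, -1.8]
grip_width: 0.157
grip_force: 35.0
```

```bash
python3 -c "
from h import *
s=arm.observe();print(s['ft_torque'],np.degrees(np.arctan2(*s['eef_rot'][1::-1,1])))"
```

```text
[-0.73620729 -0.65048208  0.11756339] -86.62283933199545
```

To row units: 0.001 m is 0.1, 0.0005 m is 0.05.

drive_effector:
  deltas:
    - [0, 0, 3, 0.05, 0.05, 0, 0]
    - [0, 0, 5, 0.1, 0.1, 0, 0]
    - [0, 0, 6.2, 0.1, 0.1, 0, 0]
    - [0, 0, 6.7, 0.1, 0.1, 0, 0]
    - [0, 0, 6.7, 0.1, 0.1, 0, 0]
    - [0, 0, 6.7, 0.1, 0.1, 0, 0]
    - [0, 0, 6.7, 0.1, 0.1, 0, 0]

```text
time_s: 21.43
position: [0.5376, 0.1856, 0.1167]
eef_rot: [[0.999, -0.053, -0.001], [-0.053, -0.999, 0.0], [-0.001, 0.0, -1.0]]
contact_force: [-1.8, 1.2, 1.6]
grip_width: 0.156
grip_force: 35.0
```

Run:
```python
from h import *
s=arm.observe();print(s['ft_torque'],np.degrees(np.arctan2(*s['eef_rot'][1::-1,1])))
for n in("top","side"): cv2.imwrite(f"{n}8.png",arm.camera(n)[:,:,::-1])
a=np.radians(176.7); J=np.array([.5368+.08*np.cos(a),.186+.08*np.sin(a),.086]); print("jar exp",J,proj("top",J),proj("side",J))
i=cv2.imread("top8.png"); h=cv2.cvtColor(i,cv2.COLOR_BGR2HSV); u,v=proj("top",J).astype(int)
for y in range(v-24,v+32): print(y,"".join("#" if h[y,x,1]<38 and h[y,x,2]>140 else "r" if h[y,x,1]>90 and h[y,x,2]<110 else "k" if h[y,x,2]<60 else "+" if h[y,x,1]>60 else "." for x in range(u-50,u+50)))
print("x0",u-50)
```

```text
[ 0.22255575  0.48961983 -0.01459133] -93.05338868958393
jar exp [0.45693265 0.19060512 0.086     ] [166.26894569 238.59834218] [201.84270856 167.83900432]
214 ###########.k.#######.kkkkkkkkkkkkkkkkkkkkkkkkkkkkrrrrr.......+++++++rrrr..kkkkrr.##################
215 ###########.k.#######.kkkkkkkkkkkkkkkkkkkkkkkkkkkrr++++++++++++++++++++++#.......###################
216 ###########.k.#######..kkkkkkkkkkkkkkkkkkkkkkkkkkr+++++++++++++++++++++++######.####################
217 ###########..k#######..kkkkkkkkkkkkkkkkkkkkkkkkkkr+++++++++++++++++++++++###########################
218 ############.k#######..kkkkkkkkkkkkkkkkkkkkkkkkkkr+++++++++++++++++++++++###########################
219 ############.r#######..kkkkkkkkkkkkkkkkkkkkkkkkkkr++++++++++++++++++++++++##########################
220 ############.r.#######.kkkkkkkkkkkkkkkkkkkkkkkkkkr++++++++++++++++++++++++#########################.
221 ##########
[... 4437 characters left out ...]
..kkkkkkkkkkkkkkkkkkkkkkkkkkkkkkkkk.###########################
264 ........kkkkkkkkkkkkkkkkkkkk..#######..kkkkkkkkkkkk.........k..kkkkkkkkk.###########################
265 ........kkkkkkkkkkkkkkkkkkkkkk########..kkkkkkkkkk..................kkrr.###########################
266 ........kkkkkkkkkkkkkkkkkkkkkk.#######...kkkkkkkkkkk.................kkk.###########################
267 ........kkkkkkkkkkkkkkkkkkkkkkk.######....kkkkkkkk........kkkkk..kkk.kkr.###########################
268 .........kkkkkkkkkkkkkkkkkkkkkkk.####......kkkkkk.###....................###########################
269 ..........kkkkkkkkkkkkkkkkkkkkkk..#.........kkkkk.###################..#############################
x0 116
```

Run:
```python
from h import *
b=cv2.imread("side8.png"); h=cv2.cvtColor(b,cv2.COLOR_BGR2HSV)
for v in range(156,206): print(v,"".join("r" if h[v,x,1]>75 and h[v,x,2]<110 else "#" if h[v,x,2]>150 else "+" if h[v,x,2]>115 else "k" if h[v,x,2]<50 else "." for x in range(170,240)))
a0=np.array([.5368,.186])
for t in(173,177,181):
    a=np.radians(t); C=a0+.08*np.array([np.cos(a),np.sin(a)])
    P=np.array([proj("side",[C[0]+.035*np.cos(k),C[1]+.035*np.sin(k),.086]) for k in np.linspace(0,6.28,60)]); print(t,P.min(0),P.max(0))
s=arm.observe(); print(s["contact_force"],s["grip_force"])
t=cv2.cvtColor(cv2.imread("top8.png"),cv2.COLOR_BGR2HSV); t0=cv2.cvtColor(cv2.imread("pics/top0.png"),cv2.COLOR_BGR2HSV)
d=cv2.absdiff(cv2.imread("top8.png"),cv2.imread("pics/top0.png")).max(2); print("bell/thread diff",d[138:175,238:274].mean(),d[198:218,242:262].mean())
```

```text
156 ############################++rrrrrrrrrrrr.###########..r.............
157 #############################++...rrrrrrrr.+##########++++++##........
158 #################################+++.......+++###############+........
159 ###########################################+++++++#####+++++..........
160 ########+++##################################++...++...+....++++......
161 ##++++++....+#################################+.r+++....rr++++++......
162 ++............+####################+##########++++++r++rr+.++.+r......
163 ...............###########++++++++++++++++###+++rr+rr+++++rrrrrr......
164 ...............+########++++....++++++++++++##.+rrrr.+++++r.+.rr......
165 ................#######+.........+++++++++++++++++++.++rrrrrrr.r......
166 ...........kkkk.#####++...........++++++++++++##+..++r.rrr+rrr+r......
167 ......kkkkkkkkk.####+.............++++++++++.++#+++++++++rrr+rrr......
168 ..kkkkkkkkkkkkk.###+.............+++++++++++...#..+++++rr+....r.......
169 kkkkkkkkkkkkkkk.###+............+++++++++++....++r.+.rrr.+..r.r.......
170 kkkkkkkkkkkk....##++..............++++++++....
[... 2227 characters left out ...]
+######+++#####+++++++++rrr+++........++#++++++
201 ######+..kkkkkkkkk.r+++#######+++#####++++++++rrr++++++++++++++####+++
202 #######..kkkkkkkkkkrr++#######+++#####+++++++rrr+++++++##+#++++####+++
203 ######+..kkkkkkkkkkkrr++######++######+++++++rr.+++++++#++##++###+++++
204 ######+..kkkkkkkkkkkkrr+++####+++#####++++++rrr+++++++++++++++++++++++
205 #######.kkkkkkkkkkkkkrrrr++###++######++++++rrr.+++++++++++++++++###++
173 [186.83998793 160.79365463] [216.79506106 173.39708739]
177 [186.76216046 161.73872076] [216.85387852 174.45699768]
181 [186.85296194 162.68054463] [217.08047691 175.51403439]
[-3.3643683   1.94322517  2.49422693] 35.00044047832489
bell/thread diff 8.234984984984985 8.6625
```

drive_effector:
  deltas:
    - [0, 0, 0, 0, 0, 0, 0]
    - [0, 0, 0, 0, 0, 0, 0]
    - [0, 0, 0, 0, 0, 0, 0]
    - [0, 0, 0, 0, 0, 0, 0]

```text
time_s: 21.87
position: [0.5376, 0.1855, 0.1167]
eef_rot: [[0.999, -0.054, -0.001], [-0.054, -0.999, 0.0], [-0.001, 0.0, -1.0]]
contact_force: [-5.2, 2.2, 4.3]
grip_width: 0.159
grip_force: 35.0
```

```bash
python3 -c "
from cell import arm
print(arm.hand_in())"
```

```text
the job is handed in; nothing more can be done
None
```

I handed the job in at 21.9 s, with no verdict returned: at least four sweets (I think all five) are in the open jar, the scoop stands upright in the tray, and the carousel is turned so the jar is behind the label holder (to within about 1° by my measurements), with the gripper still holding the handle.

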